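# Put the toilet things back on their own mats

### The arm

A 6-joint arm with a two-finger parallel gripper is mounted at the origin on the work surface. World frame = base frame: x ahead of the robot, y to its left, z up, the work surface at z = 0. Lengths are in m, angles in rad, forces in N, time in s.
With the tool pointing down it reaches from about 0.425 to 0.95 m from the base axis. Payload 14.7 kg.
Tool frame: the origin (TCP) lies at the very end of the fingers, on their centre line; the grasp point (between the pads) lies 19 mm behind it; z points along the fingers, y is the line along which they close (so a half turn about z gives the same grasp; the last joint's range is limited). The gripper opens to 85 mm and grips with 20 to 120 N. Pads are 22 mm wide; open, the fingers measure 114 mm over their backs; the gripper's body (76 mm by 85 mm) begins 54 mm behind the grasp point. The pads swing forward as they close: fully open they stand 13 mm farther back than shut.
Start: joints at [1.217, 0.48, 1.596, -0, 1.065, -0.047], TCP at [0.196, 0.62, 0.195] pointing down, gripper open.
Joint ranges: [-2.75, 2.75], [-0.82, 2.05], [0.23, 2.67], [-1.56, 4.7], [0.09, 2.69], [-2.92, 2.92]. Speed limits (rad/s): [1.89, 1.89, 2.39, 3.01, 3.01, 3.01].

### API

Orientations are given as a unit quaternion [x, y, z, w].
In Python, from station import ctrl gives the robot as it stands. The module is installed in compiled form; this text tells all that it offers.
- The arm moves only by the shell command python3 -m handwheel 'ROWS' [FORCE]. ROWS is JSON, a list of rows, each an object with "translation": the shift along the tool's x, y, z in units of 25 mm (1.0 is 25 mm), a list of three; "angular": the turn, a rotation vector about the tool's x, y, z in units of 0.1 rad (1.0 is 0.1 rad), a list of three; "claw": the opening, from 0 (shut) to 1 (fully open). A call has 1 to 20 rows; each row shifts and turns the commanded pose from where the row before left it, along the tool's axes as they then stand; what a row does not reach is not made up. A row lasts 1/12 s, in which the tool goes at most 41.7 mm and 7.16 degrees, less where a joint would pass 70% of its speed; a pose out of reach is approached as far as the arm can. A call with a number of a shift or a turn outside -1 to 1 is refused whole. A call with a gripper value outside its range is refused whole. The fingers move at their own pace and stop on an object; FORCE is the grip in N (left out, the last holds). Time passes only in rows, so rows that do not move let the fingers close. It gives the time, the measured TCP pose, the force, the opening and the grip force at its end, in the units of the state.
- ctrl.get_state(): the state, without advancing time (a new reading comes with each control period).
- ctrl.capture(name): name is "side" or "top"; returns a dict with "pixels" (420x560x3 uint8, red, green, blue), "range_z" (420x560 float32, m along the optical axis (not along the pixel's ray), 0 where there is no reading), "K" (3x3 intrinsics, pixels), "camera_from_world" (4x4, takes a point from world to camera coordinates). Camera axes: x right, y up, looking along -z (the intrinsics and any distortion apply to the point x, -y, -z); pixel columns grow to the right and rows downward; lengths in m; the calibration is good to about 2 mm. A picture is of the moment at which its call begins.
- ctrl.hand_in(): hands the job in; it is judged then, once.
The state is a dict: "clock": time; "joint_positions": joint angles; "joint_velocities": joint speeds; "tau": joint torques, N m; "ee_pos": TCP position; "eef_rot": TCP orientation; "force": force on the tool from outside, world axes, zero at the start; "torque": the same for the moment, N m; "width": opening from 0.0 (shut) to 1.0 (fully open); "grip_force": force on a finger pad.
Only numpy, scipy, OpenCV 4.12 (cv2) and the standard library are available. Lean on these libraries where they do the work, as an engineer would, in place of code of your own. Each camera call takes 0.05 s, during which the arm holds its last target. There are 200 camera calls.

### The job

On the ledge the flask, the cup, the brush holder and the aluminium box have each been left on the wrong mat. Move each to the middle of its own mat, standing upright: the green flask on the square mat, the cup on the round one, the brush holder on the six-sided one, and the box on the oblong one with its long side along the mat's long side. The empty plus-shaped mat is a free spot for whatever is in the way and must be empty again at the end; tip nothing over, and leave the amber bottle where it stands.

Things in the scene. Friction and masses are not known exactly. Their poses are not given: they have to be found in the camera images.
- flask: Aftershave flask of green glass: a flat rectangular body 60 (its x) x 36 (its y) mm and 70 mm high, with a round chrome cap 26 mm across and 36 mm high on the middle of its top (whole height 106 mm), best gripped by the cap. About 0.22 kg. Origin: centre of the underside; z up.
- cup: Empty round tumbler of blue plastic, slightly tapered, 62 mm across at the open rim, 85 mm high, wall 3 mm; can be gripped across its outside near the rim. About 0.07 kg. Origin: centre of the underside; z up.
- holder: Chrome brush holder, empty: an upright six-sided column 46 mm across its flats (53 mm across its corners), 95 mm high, flat top with three dark drawn-on round holes. Two of its flats face its +y and -y, the others follow every 60 degrees. About 0.2 kg. Origin: centre of the underside; z up.
- tin: Small closed aluminium box with a hinged lid that is latched and stays shut: 80 (its x, the long side) x 52 (its y) mm, 36 mm high, plain flat top, hinge and clasp on the long sides. About 0.15 kg. Origin: centre of the underside; z up.
- square_mat: Square blue glazed tile, 98 x 98 mm, 8 mm thick, flat, without a rim, stuck to the ledge (as all the mats are). Home of the flask. Origin: centre of the underside, on the ledge at height 0; x and y along its sides.
- round_mat: Round cork mat, 100 mm across, 8 mm thick, flat, fixed. Home of the cup. Origin: centre of the underside.
- hex_mat: Six-sided terracotta tile, 100 mm across its flats (115 mm across its corners), 8 mm thick, flat, fixed. Home of the brush holder. Origin: centre of the underside; two flats face its +y and -y.
- oblong_mat: Oblong dark wooden mat, 120 (its x, the long side) x 80 (its y) mm, 8 mm thick, flat, fixed. Home of the aluminium box. Origin: centre of the underside.
- cross_mat: Plus-shaped black rubber mat, two bars 110 x 44 mm crossed at right angles, 8 mm thick, flat, fixed, empty at the start: the free spot. Origin: centre of the underside; x and y along its bars. The four home mats are all occupied at the start; mat centres are at least 0.14 m apart.
- bottle: Amber glass medicine bottle with a black cap, round, 54 mm across, 130 mm high, standing loose on the ledge among the mats; not to be moved. Origin: centre of the underside. Other bystanders among the mats are under 20 mm high and stand clear of them; the rest stand 0.05 m or more outside the field of mats.
Mind the look-alikes: they are no part of the job. There is more than one size of the cup; the one meant has the size given above.

How it is judged:
By the outcome, as a careful person would: the job done as asked, in the order asked, and still so for the second after the job is handed in, with the robot touching nothing.
It also fails if it takes over 144 s, if anything falls off the work surface, if the arm or the gripper's body presses on something with over 40 N, if the wrist force passes 120 N, or if a joint passes its speed limit or range.

## Working session

There is one attempt and no reset: what is moved stays moved. The work goes in short steps, Python scripts to look and compute and a shell command to move; the robot and the scene stay as the last step left them, time stands still between calls to the robot, and variables do not carry over. Pictures are saved under pics/ and viewed, at most 14 in all, crops included, and the job is handed in when it is done.

```bash
mkdir -p pics
cat > h.py <<'E'
import numpy as np,cv2
from station import ctrl
def cap(n):
    c=ctrl.capture(n); return c
def pts(c):
    "world xyz for each pixel from depth"
    z=c["range_z"]; K=c["K"]; v,u=np.mgrid[:z.shape[0],:z.shape[1]]
    x=(u-K[0,2])/K[0,0]*z; y=(v-K[1,2])/K[1,1]*z
    P=np.stack([x,-y,-z,np.ones_like(z)],-1)
    return (P@np.linalg.inv(c["camera_from_world"]).T)[...,:3]
def ray(c,uv,h):
    "pixels cast on plane z=h"
    uv=np.atleast_2d(np.float64(uv)); K=c["K"]; T=np.linalg.inv(c["camera_from_world"])
    d=np.c_[(uv[:,0]-K[0,2])/K[0,0],-(uv[:,1]-K[1,2])/K[1,1],-np.ones(len(uv))]@T[:3,:3].T
    o=T[:3,3]; return o+d*((h-o[2])/d[:,2])[:,None]
E
python3 - <<'E'
from h import *
for n in("top","side"):
    c=cap(n); cv2.imwrite(f"pics/{n}0.png",c["pixels"][...,::-1]); print(n,c["K"].tolist(),np.linalg.inv(c["camera_from_world"]).round(3).tolist(),c.keys())
    np.savez(f"{n}0.npz",**{k:c[k] for k in("pixels","range_z","K","camera_from_world")})
print(ctrl.get_state())
E
```

```text
top [[417.40215012637844, 0.0, 282.5772205513664], [0.0, 417.40215012637844, 209.0751791724216], [0.0, 0.0, 1.0]] [[0.015, 0.994, -0.111, 0.471], [-1.0, 0.013, -0.016, 0.032], [-0.015, 0.111, 0.994, 1.199], [0.0, 0.0, 0.0, 1.0]] dict_keys(['pixels', 'range_z', 'K', 'camera_from_world'])
side [[475.85884124793733, 0.0, 290.31575082435944], [0.0, 475.85884124793733, 208.76417004488357], [0.0, 0.0, 1.0]] [[0.812, 0.312, -0.494, -0.02], [-0.584, 0.397, -0.708, -0.849], [-0.025, 0.863, 0.505, 0.661], [0.0, 0.0, 0.0, 1.0]] dict_keys(['pixels', 'range_z', 'K', 'camera_from_world'])
{'clock': 0.1, 'joint_positions': array([ 1.21740189e+00,  4.80765806e-01,  1.59681878e+00, -1.85197583e-05,
        1.06508440e+00, -4.66142881e-02]), 'joint_velocities': array([-0.00082914, -0.00161709, -0.00215586, -0.00094998, -0.00034631,
       -0.00087137]), 'tau': array([ 1.21907862e-03, -9.52252221e+01, -4.31038535e+01,  1.66455920e-04,
        5.50275698e-03,  9.75700664e-05]), 'ee_pos': array([0.19614776, 0.61927041, 0.19423578]), 'eef_rot': array([ 1.52784815e-01,  9.88259334e-01, -5.29049526e-04, -9.89829286e-05]), 'force': array([-0.52231392,  0.06865315,  0.21171831]), 'torque': array([0.05171148, 0.04263587, 0.03065287]), 'grip_force': 0.0, 'width': 0.9985752302594263}
```

View pics/top0.png

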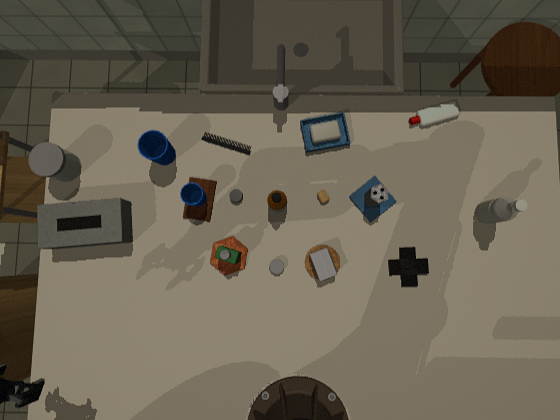

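View pics/side0.png

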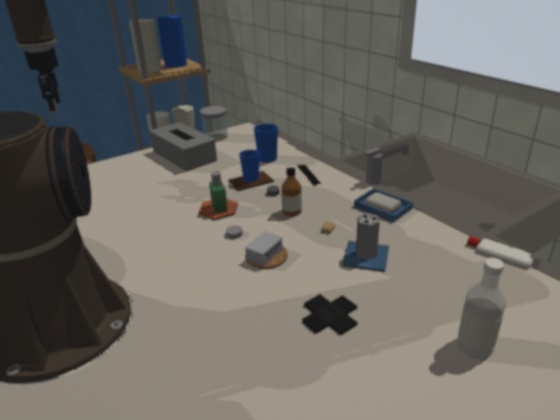

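```bash
cat >> h.py <<'E'
MATS=dict(square=(373,199),round=(323,263),hex=(230,256),oblong=(200,199),cross=(408,267))
def cloud(c): return pts(c).reshape(-1,3), c["pixels"].reshape(-1,3).astype(int)
E
python3 - <<'E'
from h import *
cs={n:dict(np.load(f"{n}0.npz")) for n in("top","side")}
C={n:cloud(c) for n,c in cs.items()}
for n,(P,_) in C.items():
    q=P.reshape(420,560,3)
    for k,uv in MATS.items():
        m0=ray(cs["top"],uv,.008)[0]
        d=np.hypot(*(P[:,:2]-m0[:2]).T)
        print(n,k,m0.round(3),np.histogram(P[(d<.075),2],bins=[-.02,-.005,.002,.005,.007,.009,.012,.02,.03,.04,.05,.06,.08,.09,.1,.11,.12,.15])[0])
        s=(d<.075)&(P[:,2]>.005)&(P[:,2]<.012); r=cv2.minAreaRect(P[s,:2].astype(np.float32)*1000); print('   rect',np.round(r[0],1),np.round(r[1],1),round(r[2],1),s.sum())
# enlarged
big=cv2.resize(cs["top"]["pixels"][130:300,170:450,::-1],None,fx=2.85,fy=2.85,interpolation=cv2.INTER_CUBIC)
cv2.imwrite("pics/crop.png",cv2.convertScaleAbs(big,alpha=1.5))
E
```

```text
top square [ 0.637 -0.208  0.008] [ 21 784 235 247 236 173  23  13  12  15  14  33  17  34 241   0   0]
   rect [ 639.1 -199.3] [128.3 129.7] 20.7 656
top round [ 0.452 -0.065  0.008] [  32 1036  195  134  121   77   13    8   65  506    2    0    0    0
    0    0    0]
   rect [461.3 -70.7] [ 97.7 120.4] 38.6 332
top hex [0.468 0.199 0.008] [ 27 920 222 211 228 183  29  12   3   7  11 199  20   3  11  72   0]
   rect [460.3 202.1] [128.6 120.4] 18.3 622
top oblong [0.63  0.29  0.008] [ 21 655 222 207 257 241 116  30  33  35  35  84  55  73   0   0   0]
   rect [627.3 285.4] [130.4 135.9] 63.5 705
top cross [ 0.445 -0.304  0.008] [  51 1056  300  292  310  193   16    0    0    0    0    0    0    0
    0    0    0]
   rect [ 448.9 -305.9] [110.4 116.4] 87.6 795
side square [ 0.637 -0.208  0.008] [  0 710  80 181 423 151  63  78  84  80  79 169  82  90 214   0   0]
   rect [ 635.3 -210.4] [101.   97.8] 39.5 755
side round [ 0.452 -0.065  0.008] [  0 811  76  81 149  58 108 135 131 468   0   0   0   0   0   0   0]
   rect [450.8 -89.7] [55.9 97.9] 85.9 288
side hex [0.468 0.199 0.008] [  0 478  73 114 197  78  39  52  53  46  56 163  35  34  36  39   0]
   rect [464.7 195.2] [106.6 100.2] 52.3 389
side oblong [0.63  0.29  0.008] [  0 261  71 113 167  70  43  49  49  52  54 159 109  55   0   0   0]
   rect [628.7 288.2] [ 86.8 121.1] 81.6 350
side cross [ 0.445 -0.304  0.008] [   0 1509  148  385  866  195    1    0    0    0    0    0    0    0
    0    0    0]
   rect [ 444.7 -308.4] [107.1 107. ] 47.4 1446
```

View pics/crop.png

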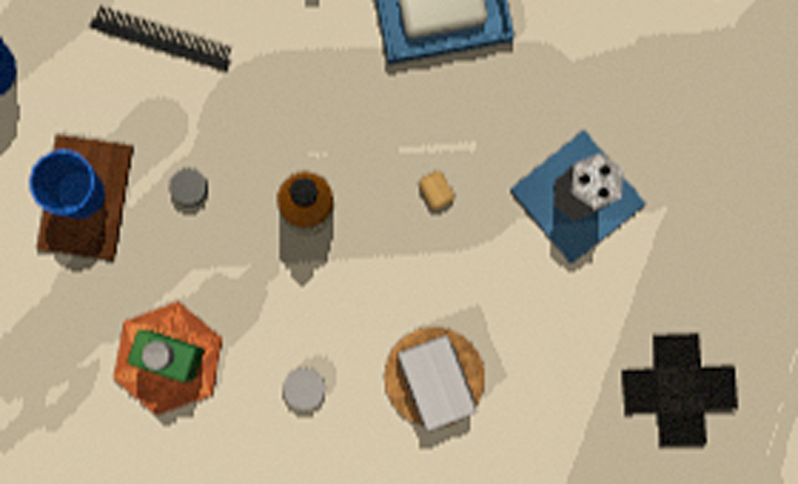

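```bash
cat >> h.py <<'E'
def comp(m,uv):
    "largest blob near uv"
    m=m.astype(np.uint8); n,l,s,ce=cv2.connectedComponentsWithStats(m)
    ok=[i for i in range(1,n) if np.hypot(*(ce[i]-uv))<22]
    return l==max(ok,key=lambda i:s[i][4]) if ok else np.zeros_like(l,bool)
def shape(c,m,h):
    v,u=np.nonzero(m); w=ray(c,np.c_[u,v],h)[:,:2]*1000
    w=w.astype(np.float32); H=cv2.convexHull(w); M=cv2.moments(H)
    r=cv2.minAreaRect(w); ci=cv2.minEnclosingCircle(w)
    # long axis direction angle
    a=r[2] if r[1][0]>=r[1][1] else r[2]+90
    return dict(n=len(w),rect=np.round(r[0],1),size=np.round(r[1],1),ang=round((a+90)%180-90,1),hullc=np.round([M["m10"]/M["m00"],M["m01"]/M["m00"]],1),circ=np.round(ci[0]+(ci[1],),1),mean=w.mean(0).round(1))
def hsv(c): return [x.astype(int) for x in cv2.split(cv2.cvtColor(c["pixels"],cv2.COLOR_RGB2HSV))]
E
python3 - <<'E'
from h import *
cs={n:dict(np.load(f"{n}0.npz")) for n in("top","side")}
uvs=dict(top=MATS,side={"square":(367,255),"round":(266,255),"hex":(218,208),"oblong":(250,180),"cross":(330,314)})
for n,c in cs.items():
    h,s,v=hsv(c); z=pts(c)[...,2]
    U=uvs[n]
    for k in MATS:
        u,w=U[k]; print(n,k,[ (h[w+b,u+a],s[w+b,u+a],v[w+b,u+a]) for a,b in((-14,0),(0,10),(14,0),(0,0))])
    ms=dict(square=(h>95)&(h<115)&(s>100)&(z<.02),round=(h<22)&(s>110)&(v>60)&(z<.02),hex=(h<14)&(s>140)&(z<.025),oblong=(h<14)&(s>110)&(z<.025),cross=(v<50)&(z<.02))
    for k,m in ms.items():
        print(n,k,shape(c,comp(m,U[k]),.008))
    # objects: top bands
    X,Y=pts(c)[...,0],pts(c)[...,1]
    for k,mat,lo,hi,ht in(("holder","square",.09,.12,.103),("tin","round",.036,.055,.044),("cap","hex",.1,.13,.114),("body","hex",.066,.09,.078),("cup","oblong",.08,.11,.093)):
        m0=ray(cs["top"],MATS[mat],.008)[0]
        m=(z>lo)&(z<hi)&(np.hypot(X-m0[0],Y-m0[1])<.06)
        if k=="body": m&=(h>50)&(h<85)&(s>80)
        v2,u2=np.nonzero(m); print(n,k,shape(c,m,ht))
E
```

```text
top square [(np.int64(102), np.int64(120), np.int64(83)), (np.int64(102), np.int64(110), np.int64(51)), (np.int64(15), np.int64(10), np.int64(103)), (np.int64(23), np.int64(28), np.int64(82))]
top round [(np.int64(15), np.int64(154), np.int64(119)), (np.int64(17), np.int64(18), np.int64(126)), (np.int64(16), np.int64(159), np.int64(111)), (np.int64(18), np.int64(20), np.int64(129))]
top hex [(np.int64(59), np.int64(128), np.int64(78)), (np.int64(11), np.int64(202), np.int64(72)), (np.int64(9), np.int64(187), np.int64(105)), (np.int64(40), np.int64(49), np.int64(31))]
top oblong [(np.int64(109), np.int64(201), np.int64(57)), (np.int64(10), np.int64(195), np.int64(38)), (np.int64(20), np.int64(50), np.int64(128)), (np.int64(108), np.int64(204), np.int64(109))]
top cross [(np.int64(23), np.int64(136), np.int64(15)), (np.int64(30), np.int64(73), np.int64(14)), (np.int64(60), np.int64(32), np.int64(16)), (np.int64(10), np.int64(67), np.int64(23))]
top square {'n': 673, 'rect': array([ 637.5, -205.7]), 'size': array([95.1, 95.1]), 'ang': -50.5, 'hullc': array([ 637.8, -205.8]), 'circ': arr
[... 4376 characters left out ...]
rray([444.8, -69.9,  48.7]), 'mean': array([443.9, -72. ], dtype=float32)}
side cap {'n': 75, 'rect': array([463.2, 182. ]), 'size': array([49.8, 23.6]), 'ang': 61.6, 'hullc': array([463.8, 182.6]), 'circ': array([462. , 182.6,  25.5]), 'mean': array([464.1, 183.2], dtype=float32)}
side body {'n': 83, 'rect': array([460.2, 175.3]), 'size': array([59.9, 30.6]), 'ang': 68.8, 'hullc': array([457.6, 172.8]), 'circ': array([457.5, 176.8,  31.1]), 'mean': array([457. , 170.8], dtype=float32)}
side cup {'n': 164, 'rect': array([623.2, 279.2]), 'size': array([89.2, 59.5]), 'ang': 57.5, 'hullc': array([624.9, 280.1]), 'circ': array([622.1, 280. ,  45.3]), 'mean': array([625.2, 280.6], dtype=float32)}
```

```bash
cat > plan.py <<'E'
import sys,numpy as np
from scipy.spatial.transform import Rotation as R
from station import ctrl
# plan.py x y z [yaw of finger line, deg] in mm: turn units about tool z, then shift units in turned tool frame
a=[float(x) for x in sys.argv[1:]]; s=ctrl.get_state(); r=R.from_quat(s["eef_rot"]); y=r.as_matrix()[:,1]
yaw=np.degrees(np.arctan2(y[1],y[0])); d=0
if len(a)>3: d=(a[3]-yaw+90)%180-90
r2=R.from_euler("z",d,degrees=True)*r
t=r2.inv().apply(np.array(a[:3])/1000-s["ee_pos"])/.025
print("tcp",(s["ee_pos"]*1000).round(1),"yaw",yaw.round(1),"turn z",round(-np.radians(d)/.1,2),"shift",t.round(2),"tilt",r.as_matrix()[:2,2].round(4),"w",round(s["width"],2),"grip",round(s["grip_force"],1),"F",s["force"].round(1),"t",round(s["clock"],1),"q1,q6",s["joint_positions"][[0,5]].round(2))
E
python3 plan.py 637.5 -203.6 195 82.3
```

```text
tcp [196.1 619.3 194.2] yaw 72.4 turn z -1.72 shift [-21.91 -30.25   0.  ] tilt [-0.0004 -0.001 ] w 1.0 grip 0.0 F [-0.5  0.1  0.2] t 0.1 q1,q6 [ 1.22 -0.05]
```

```bash
python3 -m handwheel '[{"translation":[0,0,0],"angular":[0,0,-0.86],"claw":1},{"translation":[0,0,0],"angular":[0,0,-0.86],"claw":1},{"translation":[-0.4,-0.5,0],"angular":[0,0,0],"claw":1},{"translation":[-0.7,-1,0],"angular":[0,0,0],"claw":1},{"translation":[-0.7,-1,0],"angular":[0,0,0],"claw":1},{"translation":[-0.7,-1,0],"angular":[0,0,0],"claw":1},{"translation":[-0.7,-1,0],"angular":[0,0,0],"claw":1},{"translation":[-0.7,-1,0],"angular":[0,0,0],"claw":1},{"translation":[-0.7,-1,0],"angular":[0,0,0],"claw":1},{"translation":[-0.7,-1,0],"angular":[0,0,0],"claw":1},{"translation":[-0.7,-1,0],"angular":[0,0,0],"claw":1},{"translation":[-0.7,-1,0],"angular":[0,0,0],"claw":1},{"translation":[-0.7,-1,0],"angular":[0,0,0],"claw":1},{"translation":[-0.7,-1,0],"angular":[0,0,0],"claw":1},{"translation":[-0.7,-1,0],"angular":[0,0,0],"claw":1},{"translation":[-0.7,-1,0],"angular":[0,0,0],"claw":1}]' 40; python3 plan.py 637.5 -203.6 195 82.3
```

```text
clock: 1.43
ee_pos: [0.3865, 0.2518, 0.1947]
eef_rot: [0.067, 0.998, -0.0, -0.0]
force: [1.0, 0.6, 0.7]
width: 1.001
grip_force: 0.0
tcp [386.5 251.8 194.7] yaw 82.3 turn z -0.0 shift [-1.239e+01 -1.671e+01 -1.000e-02] tilt [-0.0002 -0.0001] w 1.0 grip 0.0 F [1.  0.6 0.7] t 1.4 q1,q6 [ 0.51 -0.92]
```

```bash
python3 -m handwheel '[{"translation":[-0.74,-1,0],"angular":[0,0,0],"claw":1},{"translation":[-0.74,-1,0],"angular":[0,0,0],"claw":1},{"translation":[-0.74,-1,0],"angular":[0,0,0],"claw":1},{"translation":[-0.74,-1,0],"angular":[0,0,0],"claw":1},{"translation":[-0.74,-1,0],"angular":[0,0,0],"claw":1},{"translation":[-0.74,-1,0],"angular":[0,0,0],"claw":1},{"translation":[-0.74,-1,0],"angular":[0,0,0],"claw":1},{"translation":[-0.74,-1,0],"angular":[0,0,0],"claw":1},{"translation":[-0.74,-1,0],"angular":[0,0,0],"claw":1},{"translation":[-0.74,-1,0],"angular":[0,0,0],"claw":1},{"translation":[-0.74,-1,0],"angular":[0,0,0],"claw":1},{"translation":[-0.74,-1,0],"angular":[0,0,0],"claw":1},{"translation":[-0.74,-1,0],"angular":[0,0,0],"claw":1},{"translation":[-0.74,-1,0],"angular":[0,0,0],"claw":1},{"translation":[-0.74,-1,0],"angular":[0,0,0],"claw":1},{"translation":[-0.74,-1,0],"angular":[0,0,0],"claw":1},{"translation":[-0.55,-0.71,0],"angular":[0,0,0],"claw":1},{"translation":[0,0,0],"angular":[0,0,0],"claw":1}]'; python3 plan.py 637.5 -203.6 56 82.3
python3 - <<'E'
from h import *
a=cap("side")["pixels"][190:310,290:450]
cv2.imwrite("pics/s1.png",cv2.convertScaleAbs(cv2.resize(a[...,::-1],None,fx=4,fy=4),alpha=1.5))
E
```

```text
clock: 2.93
ee_pos: [0.6387, -0.2062, 0.1941]
eef_rot: [0.068, 0.998, -0.001, 0.0]
force: [-0.3, -0.0, 0.0]
width: 1.0
grip_force: 0.0
tcp [ 638.7 -206.2  194.1] yaw 82.2 turn z -0.03 shift [0.06 0.1  5.52] tilt [ 0.0007 -0.0011] w 1.0 grip 0.0 F [-0.3 -0.   0. ] t 2.9 q1,q6 [-0.36 -1.79]
```

View pics/s1.png

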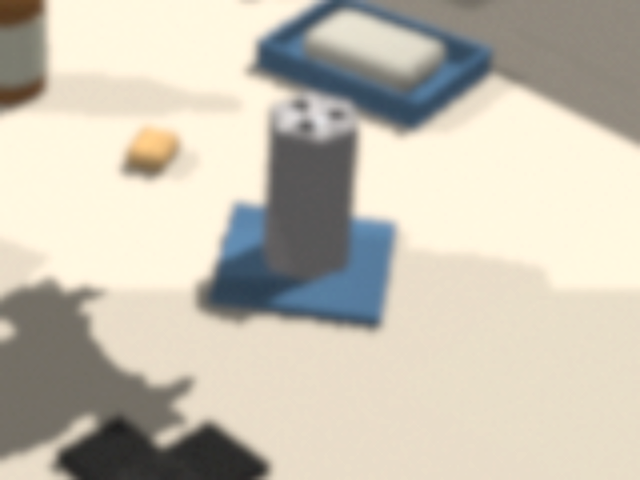

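```bash
python3 -m handwheel '[{"translation":[0.06,0.1,0.9],"angular":[0,0,0],"claw":1},{"translation":[0,0,0.95],"angular":[0,0,0],"claw":1},{"translation":[0,0,0.95],"angular":[0,0,0],"claw":1},{"translation":[0,0,0.95],"angular":[0,0,0],"claw":1},{"translation":[0,0,0.9],"angular":[0,0,0],"claw":1},{"translation":[0,0,0.85],"angular":[0,0,0],"claw":1},{"translation":[0,0,0],"angular":[0,0,0],"claw":1}]' 40; python3 plan.py 637.5 -203.6 56 82.3
python3 - <<'E'
from h import *
a=cap("top")["pixels"][150:250,310:440]
b=cap("side")["pixels"][190:290,290:420]
cv2.imwrite("pics/s2.png",cv2.convertScaleAbs(cv2.resize(np.hstack([a,b])[...,::-1],None,fx=3,fy=3),alpha=1.5))
E
```

```text
clock: 3.57
ee_pos: [0.6327, -0.1977, 0.0532]
eef_rot: [0.067, 0.998, 0.001, -0.003]
force: [-1.9, -0.5, -0.3]
width: 0.998
grip_force: 0.0
tcp [ 632.7 -197.7   53.2] yaw 82.3 turn z 0.0 shift [-0.22 -0.21 -0.11] tilt [-0.0063  0.0024] w 1.0 grip 0.0 F [-1.9 -0.5 -0.3] t 3.6 q1,q6 [-0.35 -1.79]
```

View pics/s2.png

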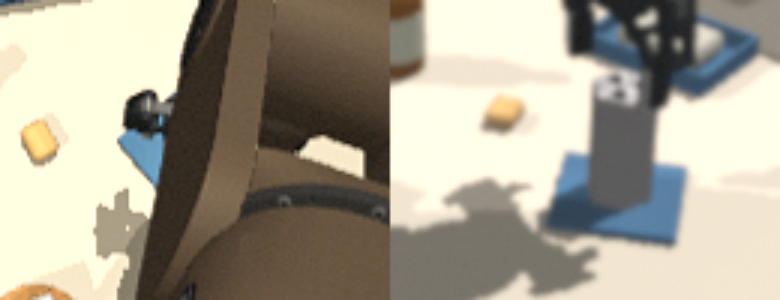

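```bash
python3 plan.py 637.5 -203.6 56 82.3
python3 - <<'E'
from h import *
print(ctrl.get_state())
c=cap("side")
for p in([.6327,-.1977,.0532],[.6327,-.1977,.066],[.6376,-.2036,.103],[.6376,-.2036,.008],[.6441,-.1467,.066],[.6249,-.2487,.066]):
    q=c["camera_from_world"]@np.r_[p,1]; x=c["K"]@(q[:3]*[1,-1,-1]); uv=x[:2]/x[2]; print(p,uv.round(1),"crop",((uv-[290,190])*3+[390,0]).round())
E
```

```text
tcp [ 635.2 -198.8   57.1] yaw 82.3 turn z 0.0 shift [-0.12 -0.18  0.04] tilt [-0.0017  0.0007] w 1.0 grip 0.0 F [ 0.3 -0.2  1.7] t 3.7 q1,q6 [-0.35 -1.79]
{'clock': 3.6667, 'joint_positions': array([-3.48897924e-01,  6.51605846e-01,  1.66848774e+00,  6.71933359e-05,
        8.23276592e-01, -1.78543171e+00]), 'joint_velocities': array([-0.00301526, -0.02922982, -0.02716197,  0.00026942,  0.00393035,
        0.00013697]), 'tau': array([-1.30946867e-02, -9.88125515e+01, -3.27027333e+01,  1.70958836e-03,
       -2.16094796e-01,  8.49169650e-03]), 'ee_pos': array([ 0.63522485, -0.19881812,  0.05713173]), 'eef_rot': array([ 6.71036432e-02,  9.97745614e-01,  2.70771343e-04, -8.46870512e-04]), 'force': array([ 0.32515701, -0.23249656,  1.65686425]), 'torque': array([0.02423831, 0.03532779, 0.0020807 ]), 'grip_force': 0.0, 'width': 0.9998358563360181}
[0.6327, -0.1977, 0.0532] [362.3 235.7] crop [607. 137.]
[0.6327, -0.1977, 0.066] [362.6 231. ] crop [608. 123.]
[0.6376, -0.2036, 0.103] [366.9 217.5] crop [621.  83.]
[0.6376, -0.2036, 0.008] [364.6 252.3] crop [614. 187.]
[0.6441, -0.1467, 0.066] [351.2 220.1] crop [574.  90.]
[0.6249, -0.2487, 0.066] [376.  242.2] crop [648. 157.]
```

```bash
python3 - <<'E'
from h import *
c=cap("side"); a=c["pixels"][130:280,270:450]; z=c["range_z"]; P=pts(c)
cv2.imwrite("pics/s3.png",cv2.convertScaleAbs(cv2.resize(a[...,::-1],None,fx=4,fy=4),alpha=2))
m=(c["pixels"].max(2)<40)&(P[...,2]>.03)&(P[...,2]<.2)&(np.hypot(P[...,0]-.635,P[...,1]+.2)<.09)
Q=P[m]; i=np.argsort(Q[:,2])[:400:20]; print(Q[i].round(3))
E
python3 plan.py 637.5 -203.6 56 82.3
```

```text
[[ 0.644 -0.157  0.109]
 [ 0.623 -0.255  0.119]
 [ 0.639 -0.155  0.124]
 [ 0.63  -0.256  0.127]
 [ 0.633 -0.158  0.132]
 [ 0.645 -0.158  0.136]
 [ 0.622 -0.256  0.14 ]
 [ 0.642 -0.158  0.144]
 [ 0.617 -0.255  0.151]
 [ 0.619 -0.249  0.155]
 [ 0.622 -0.252  0.158]
 [ 0.614 -0.265  0.16 ]
 [ 0.624 -0.272  0.162]
 [ 0.641 -0.166  0.163]
 [ 0.625 -0.269  0.165]
 [ 0.616 -0.262  0.167]
 [ 0.625 -0.209  0.17 ]
 [ 0.633 -0.274  0.171]
 [ 0.634 -0.273  0.173]
 [ 0.627 -0.194  0.175]]
tcp [ 636.7 -199.6   58.8] yaw 82.3 turn z -0.0 shift [-0.06 -0.16  0.11] tilt [ 0.0015 -0.0005] w 1.0 grip 0.0 F [ 1.8 -0.6  1. ] t 3.8 q1,q6 [-0.35 -1.79]
```

View pics/s3.png

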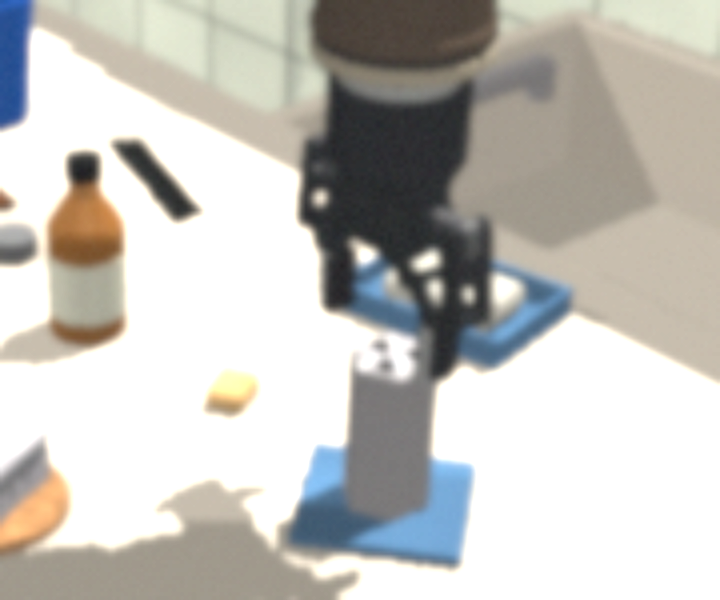

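```bash
python3 - <<'E'
from h import *
for n in("side","top"):
    c=dict(np.load(n+"0.npz")); P=pts(c)
    m=(P[...,2]>.03)&(P[...,2]<.5)&(np.hypot(P[...,0]-.196,P[...,1]-.62)<.09)&(c["range_z"]>0)
    Q=P[m]; i=np.argsort(Q[:,2])[:200:15]; print(n,m.sum(),Q[i].round(3).tolist())
c=cap("side");P=pts(c);m=(P[...,2]>.03)&(P[...,2]<.25)&(np.hypot(P[...,0]-.636,P[...,1]+.2)<.09)&(np.hypot(P[...,0]-.636,P[...,1]+.205)>.038)
Q=P[m]; i=np.argsort(Q[:,2])[:200:15]; print("now",m.sum(),Q[i].round(3).tolist())
E
python3 plan.py 637.5 -203.6 56 82.3
```

```text
side 2669 [[0.186, 0.573, 0.243], [0.188, 0.566, 0.247], [0.186, 0.566, 0.25], [0.215, 0.658, 0.253], [0.185, 0.564, 0.257], [0.212, 0.659, 0.26], [0.173, 0.574, 0.262], [0.191, 0.57, 0.265], [0.182, 0.562, 0.269], [0.223, 0.672, 0.272], [0.213, 0.66, 0.274], [0.177, 0.564, 0.278], [0.218, 0.653, 0.28], [0.218, 0.659, 0.285]]
top 966 [[0.188, 0.573, 0.241], [0.214, 0.659, 0.247], [0.212, 0.661, 0.251], [0.211, 0.663, 0.254], [0.18, 0.567, 0.257], [0.219, 0.659, 0.26], [0.186, 0.563, 0.264], [0.194, 0.576, 0.27], [0.194, 0.575, 0.278], [0.186, 0.55, 0.291], [0.171, 0.551, 0.293], [0.191, 0.565, 0.295], [0.188, 0.549, 0.296], [0.187, 0.546, 0.298]]
now 1025 [[0.648, -0.157, 0.108], [0.649, -0.159, 0.111], [0.631, -0.157, 0.114], [0.646, -0.157, 0.117], [0.625, -0.256, 0.119], [0.626, -0.255, 0.121], [0.632, -0.153, 0.123], [0.639, -0.152, 0.125], [0.632, -0.156, 0.126], [0.624, -0.253, 0.128], [0.631, -0.157, 0.13], [0.648, -0.158, 0.132], [0.618, -0.249, 0.134], [0.645, -0.158, 0.136]]
tcp [ 636.8 -199.7   59. ] yaw 82.3 turn z -0.0 shift [-0.05 -0.15  0.12] tilt [ 0.0021 -0.0007] w 1.0 grip 0.0 F [-0.4 -0.6 -0.8] t 3.8 q1,q6 [-0.35 -1.79]
```

```bash
python3 -m handwheel '[{"translation":[-0.05,-0.15,0.4],"angular":[0,0,0],"claw":1},{"translation":[0,0,0.6],"angular":[0,0,0],"claw":1},{"translation":[0,0,0.6],"angular":[0,0,0],"claw":1},{"translation":[0,0,0],"angular":[0,0,0],"claw":1},{"translation":[0,0,0],"angular":[0,0,0],"claw":1},{"translation":[0,0,0],"angular":[0,0,0],"claw":1}]' 40; python3 plan.py 637.5 -203.6 18 82.3;  python3 -m handwheel '[{"translation":[0,0,0],"angular":[0,0,0],"claw":0},{"translation":[0,0,0],"angular":[0,0,0],"claw":0},{"translation":[0,0,0],"angular":[0,0,0],"claw":0},{"translation":[0,0,0],"angular":[0,0,0],"claw":0},{"translation":[0,0,0],"angular":[0,0,0],"claw":0},{"translation":[0,0,0],"angular":[0,0,0],"claw":0},{"translation":[0,0,0],"angular":[0,0,0],"claw":0}]' 40;python3 plan.py 637.5 -203.6 18 82.3
```

```text
clock: 4.32
ee_pos: [0.6371, -0.2038, 0.018]
eef_rot: [0.067, 0.998, -0.0, 0.0]
force: [0.4, -0.9, 0.9]
width: 1.0
grip_force: 0.0
tcp [ 637.1 -203.8   18. ] yaw 82.3 turn z -0.01 shift [-0.01  0.01  0.  ] tilt [ 0.0008 -0.0003] w 1.0 grip 0.0 F [ 0.4 -0.9  0.9] t 4.3 q1,q6 [-0.35 -1.79]
clock: 4.9
ee_pos: [0.6372, -0.2038, 0.018]
eef_rot: [0.067, 0.998, -0.0, 0.001]
force: [-1.0, -0.7, 5.6]
width: 0.536
grip_force: 43.8
tcp [ 637.2 -203.8   18. ] yaw 82.3 turn z -0.0 shift [-0.01  0.01  0.  ] tilt [ 0.0011 -0.0005] w 0.54 grip 43.8 F [-1.  -0.7  5.6] t 4.9 q1,q6 [-0.35 -1.79]
```

```bash
python3 -m handwheel '[{"translation":[0,0,-0.4],"angular":[0,0,0],"claw":0},{"translation":[0,0,-0.8],"angular":[0,0,0],"claw":0},{"translation":[0,0,-0.8],"angular":[0,0,0],"claw":0},{"translation":[0,0,-0.6],"angular":[0,0,0],"claw":0},{"translation":[0,0,-0.4],"angular":[0,0,0],"claw":0},{"translation":[0,0,0],"angular":[0,0,0],"claw":0},{"translation":[0,0,0],"angular":[0,0,0],"claw":0}]' 60; python3 plan.py 445.6 -304 93
```

```text
clock: 5.48
ee_pos: [0.6367, -0.2035, 0.0926]
eef_rot: [0.067, 0.998, -0.0, 0.0]
force: [-0.4, 0.4, -2.9]
width: 0.534
grip_force: 61.3
tcp [ 636.7 -203.5   92.6] yaw 82.3 turn z -0.0 shift [ 7.04 -5.01 -0.02] tilt [ 0.0005 -0.0002] w 0.53 grip 61.3 F [-0.4  0.4 -2.9] t 5.5 q1,q6 [-0.35 -1.79]
```

```bash
python3 -m handwheel '[{"translation":[0.5,-0.36,0],"angular":[0,0,0],"claw":0},{"translation":[0.9,-0.64,0],"angular":[0,0,0],"claw":0},{"translation":[0.9,-0.64,0],"angular":[0,0,0],"claw":0},{"translation":[0.9,-0.64,0],"angular":[0,0,0],"claw":0},{"translation":[0.9,-0.64,0],"angular":[0,0,0],"claw":0},{"translation":[0.9,-0.64,0],"angular":[0,0,0],"claw":0},{"translation":[0.9,-0.64,0],"angular":[0,0,0],"claw":0},{"translation":[0.7,-0.5,0],"angular":[0,0,0],"claw":0},{"translation":[0.44,-0.31,0],"angular":[0,0,0],"claw":0},{"translation":[0,0,0.3],"angular":[0,0,0],"claw":0},{"translation":[0,0,0.6],"angular":[0,0,0],"claw":0},{"translation":[0,0,0.6],"angular":[0,0,0],"claw":0},{"translation":[0,0,0.6],"angular":[0,0,0],"claw":0},{"translation":[0,0,0.5],"angular":[0,0,0],"claw":0},{"translation":[0,0,0],"angular":[0,0,0],"claw":0},{"translation":[0,0,0],"angular":[0,0,0],"claw":0},{"translation":[0,0,0],"angular":[0,0,0],"claw":0},{"translation":[0,0,0],"angular":[0,0,0],"claw":0}]'; python3 plan.py 445.6 -304 18
```

```text
clock: 6.98
ee_pos: [0.4461, -0.3041, 0.0279]
eef_rot: [0.067, 0.998, -0.0, 0.0]
force: [-0.1, -0.2, -2.0]
width: 0.535
grip_force: 61.2
tcp [ 446.1 -304.1   27.9] yaw 82.3 turn z -0.0 shift [0.02 0.   0.4 ] tilt [ 0.0008 -0.0006] w 0.53 grip 61.2 F [-0.1 -0.2 -2. ] t 7.0 q1,q6 [-0.65 -2.09]
```

```bash
python3 -m handwheel '[{"translation":[0.02,0,0.2],"angular":[0,0,0],"claw":0},{"translation":[0,0,0.18],"angular":[0,0,0],"claw":0},{"translation":[0,0,0],"angular":[0,0,0],"claw":0},{"translation":[0,0,0],"angular":[0,0,0],"claw":0},{"translation":[0,0,0],"angular":[0,0,0],"claw":0.6},{"translation":[0,0,0],"angular":[0,0,0],"claw":0.7},{"translation":[0,0,0],"angular":[0,0,0],"claw":0.9},{"translation":[0,0,0],"angular":[0,0,0],"claw":1},{"translation":[0,0,0],"angular":[0,0,0],"claw":1},{"translation":[0,0,-0.5],"angular":[0,0,0],"claw":1},{"translation":[0,0,-0.9],"angular":[0,0,0],"claw":1},{"translation":[0,0,-0.9],"angular":[0,0,0],"claw":1},{"translation":[0,0,-0.7],"angular":[0,0,0],"claw":1},{"translation":[0,0,-0.3],"angular":[0,0,0],"claw":1},{"translation":[0,0,0],"angular":[0,0,0],"claw":1},{"translation":[0,0,0],"angular":[0,0,0],"claw":1}]'; python3 plan.py 471.5 198.2 100 82.3
```

```text
clock: 8.32
ee_pos: [0.4449, -0.3038, 0.1]
eef_rot: [0.067, 0.998, -0.0, 0.0]
force: [-0.0, 0.2, -0.3]
width: 1.002
grip_force: 0.0
tcp [ 444.9 -303.8  100. ] yaw 82.3 turn z -0.0 shift [ 1.64 20.04 -0.  ] tilt [ 0.0002 -0.0002] w 1.0 grip 0.0 F [-0.   0.2 -0.3] t 8.3 q1,q6 [-0.66 -2.09]
```

```bash
python3 -m handwheel '[{"translation":[0.04,0.5,0],"angular":[0,0,0],"claw":1},{"translation":[0.08,1,0],"angular":[0,0,0],"claw":1},{"translation":[0.08,1,0],"angular":[0,0,0],"claw":1},{"translation":[0.08,1,0],"angular":[0,0,0],"claw":1},{"translation":[0.08,1,0],"angular":[0,0,0],"claw":1},{"translation":[0.08,1,0],"angular":[0,0,0],"claw":1},{"translation":[0.08,1,0],"angular":[0,0,0],"claw":1},{"translation":[0.08,1,0],"angular":[0,0,0],"claw":1},{"translation":[0.08,1,0],"angular":[0,0,0],"claw":1},{"translation":[0.08,1,0],"angular":[0,0,0],"claw":1},{"translation":[0.08,1,0],"angular":[0,0,0],"claw":1},{"translation":[0.08,1,0],"angular":[0,0,0],"claw":1},{"translation":[0.08,1,0],"angular":[0,0,0],"claw":1},{"translation":[0.08,1,0],"angular":[0,0,0],"claw":1},{"translation":[0.08,1,0],"angular":[0,0,0],"claw":1},{"translation":[0.08,1,0],"angular":[0,0,0],"claw":1},{"translation":[0.08,1,0],"angular":[0,0,0],"claw":1},{"translation":[0.08,1,0],"angular":[0,0,0],"claw":1}]';python3 -m handwheel '[{"translation":[0.08,1,0],"angular":[0,0,0],"claw":1},{"translation":[0.08,0.9,0],"angular":[0,0,0],"claw":1},{"translation":[0.04,0.64,0],"angular":[0,0,0],"claw":1},{"translation":[0,0,0],"angular":[0,0,0],"claw":1},{"translation":[0,0,0],"angular":[0,0,0],"claw":1},{"translation":[0,0,0],"angular":[0,0,0],"claw":1},{"translation":[0,0,0],"angular":[0,0,0],"claw":1}]'; python3 plan.py 471.5 198.2 47 82.3
python3 - <<'E'
from h import *
# holder on the cross, from the top
c=cap("top"); P=pts(c); m=(P[...,2]>.09)&(P[...,2]<.12)&(np.hypot(P[...,0]-.446,P[...,1]+.304)<.06); print("holder",shape(c,m,.103))
h,s,v=hsv(c); print("cross",shape(c,comp((v<50)&(P[...,2]<.02),MATS["cross"]),.008))
E
```

```text
clock: 9.82
ee_pos: [0.4675, 0.1359, 0.099]
eef_rot: [0.067, 0.998, -0.0, -0.001]
force: [0.5, -0.9, -0.8]
width: 1.001
grip_force: 0.0
clock: 10.4
ee_pos: [0.472, 0.1972, 0.0998]
eef_rot: [0.068, 0.998, -0.0, -0.001]
force: [0.1, -0.1, -0.6]
width: 1.004
grip_force: 0.0
tcp [472.  197.2  99.8] yaw 82.2 turn z -0.01 shift [0.02 0.04 2.11] tilt [-0.0011 -0.0005] w 1.0 grip 0.0 F [ 0.1 -0.1 -0.6] t 10.4 q1,q6 [ 0.34 -1.1 ]
holder {'n': 305, 'rect': array([ 447. , -301.9]), 'size': array([52.5, 47.8]), 'ang': 51.4, 'hullc': array([ 446.9, -302.1]), 'circ': array([ 447.1, -302. ,   26.9]), 'mean': array([ 446.8, -302.1], dtype=float32)}
cross {'n': 527, 'rect': array([ 444.9, -287.8]), 'size': array([109. ,  77.8]), 'ang': 2.9, 'hullc': array([ 445.4, -292.5]), 'circ': array([ 446. , -303.8,   58. ]), 'mean': array([ 445.3, -289.3], dtype=float32)}
```

```bash
python3 -m handwheel '[{"translation":[0.02,0.04,0.4],"angular":[0,0,0],"claw":1},{"translation":[0,0,0.7],"angular":[0,0,0],"claw":1},{"translation":[0,0,0.6],"angular":[0,0,0],"claw":1},{"translation":[0,0,0.4],"angular":[0,0,0],"claw":1},{"translation":[0,0,0],"angular":[0,0,0],"claw":1},{"translation":[0,0,0],"angular":[0,0,0],"claw":1},{"translation":[0,0,0],"angular":[0,0,0],"claw":0},{"translation":[0,0,0],"angular":[0,0,0],"claw":0},{"translation":[0,0,0],"angular":[0,0,0],"claw":0},{"translation":[0,0,0],"angular":[0,0,0],"claw":0},{"translation":[0,0,0],"angular":[0,0,0],"claw":0},{"translation":[0,0,0],"angular":[0,0,0],"claw":0},{"translation":[0,0,0],"angular":[0,0,0],"claw":0},{"translation":[0,0,0],"angular":[0,0,0],"claw":0},{"translation":[0,0,0],"angular":[0,0,0],"claw":0}]' 50; python3 plan.py 637.5 -205.7 180
```

```text
clock: 11.7
ee_pos: [0.4725, 0.199, 0.0482]
eef_rot: [0.067, 0.998, 0.0, 0.0]
force: [-0.6, -1.3, 6.8]
width: 0.291
grip_force: 48.6
tcp [472.5 199.   48.2] yaw 82.3 turn z -0.0 shift [ -8.72 -15.15  -5.27] tilt [0.0006 0.0001] w 0.29 grip 48.6 F [-0.6 -1.3  6.8] t 11.7 q1,q6 [ 0.34 -1.1 ]
```

```bash
python3 -m handwheel '[{"translation":[0,0,-0.4],"angular":[0,0,0],"claw":0},{"translation":[0,0,-0.9],"angular":[0,0,0],"claw":0},{"translation":[0,0,-0.9],"angular":[0,0,0],"claw":0},{"translation":[0,0,-0.9],"angular":[0,0,0],"claw":0},{"translation":[0,0,-0.9],"angular":[0,0,0],"claw":0},{"translation":[0,0,-0.9],"angular":[0,0,0],"claw":0},{"translation":[0,0,-0.37],"angular":[0,0,0],"claw":0}]'; python3 -m handwheel '[{"translation":[-0.29,-0.5,0],"angular":[0,0,0],"claw":0},{"translation":[-0.56,-0.97,0],"angular":[0,0,0],"claw":0},{"translation":[-0.56,-0.97,0],"angular":[0,0,0],"claw":0},{"translation":[-0.56,-0.97,0],"angular":[0,0,0],"claw":0},{"translation":[-0.56,-0.97,0],"angular":[0,0,0],"claw":0},{"translation":[-0.56,-0.97,0],"angular":[0,0,0],"claw":0},{"translation":[-0.56,-0.97,0],"angular":[0,0,0],"claw":0},{"translation":[-0.56,-0.97,0],"angular":[0,0,0],"claw":0},{"translation":[-0.56,-0.97,0],"angular":[0,0,0],"claw":0},{"translation":[-0.56,-0.97,0],"angular":[0,0,0],"claw":0},{"translation":[-0.56,-0.97,0],"angular":[0,0,0],"claw":0},{"translation":[-0.56,-0.97,0],"angular":[0,0,0],"claw":0},{"translation":[-0.56,-0.97,0],"angular":[0,0,0],"claw":0},{"translation":[-0.56,-0.97,0],"angular":[0,0,0],"claw":0},{"translation":[-0.56,-0.97,0],"angular":[0,0,0],"claw":0},{"translation":[-0.4,-0.7,0],"angular":[0,0,0],"claw":0},{"translation":[-0.19,-0.37,0],"angular":[0,0,0],"claw":0},{"translation":[0,0,0],"angular":[0,0,0],"claw":0},{"translation":[0,0,0],"angular":[0,0,0],"claw":0},{"translation":[0,0,0],"angular":[0,0,0],"claw":0}]'; python3 plan.py 637.5 -205.7 48
```

```text
clock: 12.28
ee_pos: [0.4733, 0.1994, 0.1829]
eef_rot: [0.067, 0.998, 0.001, 0.002]
force: [1.0, 0.2, -0.9]
width: 0.295
grip_force: 49.4
clock: 13.95
ee_pos: [0.6367, -0.2045, 0.1793]
eef_rot: [0.067, 0.998, 0.0, -0.0]
force: [-0.8, 1.2, -1.9]
width: 0.287
grip_force: 49.4
tcp [ 636.7 -204.5  179.3] yaw 82.3 turn z -0.0 shift [-0.04 -0.05  5.25] tilt [-0.0009  0.0006] w 0.29 grip 49.4 F [-0.8  1.2 -1.9] t 13.9 q1,q6 [-0.36 -1.79]
```

```bash
python3 -m handwheel '[{"translation":[-0.03,-0.04,0.4],"angular":[0,0,0],"claw":0},{"translation":[0,0,0.8],"angular":[0,0,0],"claw":0},{"translation":[0,0,0.8],"angular":[0,0,0],"claw":0},{"translation":[0,0,0.8],"angular":[0,0,0],"claw":0},{"translation":[0,0,0.8],"angular":[0,0,0],"claw":0},{"translation":[0,0,0.6],"angular":[0,0,0],"claw":0},{"translation":[0,0,0.4],"angular":[0,0,0],"claw":0},{"translation":[0,0,0.2],"angular":[0,0,0],"claw":0},{"translation":[0,0,0],"angular":[0,0,0],"claw":0},{"translation":[0,0,0],"angular":[0,0,0],"claw":0},{"translation":[0,0,0],"angular":[0,0,0],"claw":0},{"translation":[0,0,0],"angular":[0,0,0],"claw":0}]'; python3 plan.py 637.5 -205.7 48
```

```text
clock: 14.95
ee_pos: [0.6386, -0.2069, 0.0606]
eef_rot: [0.067, 0.998, -0.0, 0.001]
force: [0.3, -1.0, -1.6]
width: 0.286
grip_force: 49.4
tcp [ 638.6 -206.9   60.6] yaw 82.3 turn z -0.0 shift [0.05 0.04 0.5 ] tilt [ 0.0015 -0.0006] w 0.29 grip 49.4 F [ 0.3 -1.  -1.6] t 14.9 q1,q6 [-0.36 -1.79]
```

```bash
python3 -m handwheel '[{"translation":[0.04,0.03,0.25],"angular":[0,0,0],"claw":0},{"translation":[0,0,0.15],"angular":[0,0,0],"claw":0},{"translation":[0,0,0.07],"angular":[0,0,0],"claw":0},{"translation":[0,0,0],"angular":[0,0,0],"claw":0},{"translation":[0,0,0],"angular":[0,0,0],"claw":0},{"translation":[0,0,0],"angular":[0,0,0],"claw":0}]'; python3 plan.py 637.5 -205.7 48;python3 -m handwheel '[{"translation":[0,0,0],"angular":[0,0,0],"claw":0.35},{"translation":[0,0,0],"angular":[0,0,0],"claw":0.5},{"translation":[0,0,0],"angular":[0,0,0],"claw":0.8},{"translation":[0,0,0],"angular":[0,0,0],"claw":1},{"translation":[0,0,0],"angular":[0,0,0],"claw":1},{"translation":[0,0,0],"angular":[0,0,0],"claw":1},{"translation":[0,0,-0.5],"angular":[0,0,0],"claw":1},{"translation":[0,0,-0.9],"angular":[0,0,0],"claw":1},{"translation":[0,0,-0.5],"angular":[0,0,0],"claw":1},{"translation":[0,0,-0.2],"angular":[0,0,0],"claw":1},{"translation":[0,0,0],"angular":[0,0,0],"claw":1},{"translation":[0,0,0],"angular":[0,0,0],"claw":1},{"translation":[0,0,0],"angular":[0,0,0],"claw":1}]'; python3 plan.py 445.9 -303.9 100
```

```text
clock: 15.45
ee_pos: [0.6371, -0.206, 0.0482]
eef_rot: [0.067, 0.998, -0.0, 0.0]
force: [-2.3, -1.1, 7.8]
width: 0.289
grip_force: 50.2
tcp [ 637.1 -206.    48.2] yaw 82.3 turn z -0.0 shift [-0.01  0.01  0.01] tilt [ 0.0003 -0.0002] w 0.29 grip 50.2 F [-2.3 -1.1  7.8] t 15.4 q1,q6 [-0.36 -1.79]
clock: 16.53
ee_pos: [0.6366, -0.2056, 0.0995]
eef_rot: [0.067, 0.998, 0.0, -0.001]
force: [-0.2, -0.0, 0.5]
width: 0.999
grip_force: 0.0
tcp [ 636.6 -205.6   99.5] yaw 82.3 turn z -0.0 shift [ 7.03 -4.92 -0.01] tilt [-0.001   0.0004] w 1.0 grip 0.0 F [-0.2 -0.   0.5] t 16.5 q1,q6 [-0.36 -1.79]
```

```bash
python3 -m handwheel '[{"translation":[0.5,-0.36,0],"angular":[0,0,0],"claw":1},{"translation":[0.9,-0.63,0],"angular":[0,0,0],"claw":1},{"translation":[0.9,-0.63,0],"angular":[0,0,0],"claw":1},{"translation":[0.9,-0.63,0],"angular":[0,0,0],"claw":1},{"translation":[0.9,-0.63,0],"angular":[0,0,0],"claw":1},{"translation":[0.9,-0.63,0],"angular":[0,0,0],"claw":1},{"translation":[0.9,-0.63,0],"angular":[0,0,0],"claw":1},{"translation":[0.7,-0.48,0],"angular":[0,0,0],"claw":1},{"translation":[0.43,-0.3,0],"angular":[0,0,0],"claw":1},{"translation":[0,0,0],"angular":[0,0,0],"claw":1},{"translation":[0,0,0],"angular":[0,0,0],"claw":1},{"translation":[0,0,0],"angular":[0,0,0],"claw":1},{"translation":[0,0,0],"angular":[0,0,0],"claw":1}]'; python3 plan.py 445.9 -303.9 18
python3 - <<'E'
from h import *
# flask on square, from the top
c=cap("top"); P=pts(c); h,s,v=hsv(c); X,Y,z=P[...,0],P[...,1],P[...,2]; n=np.hypot(X-.6375,Y+.2057)<.06
print("cap",shape(c,n&(z>.1)&(z<.13),.114)); print("body",shape(c,n&(z>.066)&(z<.09)&(h>50)&(h<85)&(s>80),.078))
print("sq",shape(c,comp((h>95)&(h<115)&(s>100)&(z<.02),MATS["square"]),.008))
E
```

```text
clock: 17.62
ee_pos: [0.4473, -0.3037, 0.1001]
eef_rot: [0.067, 0.998, 0.0, 0.0]
force: [-0.5, -0.4, -0.5]
width: 1.001
grip_force: 0.0
tcp [ 447.3 -303.7  100.1] yaw 82.3 turn z -0.0 shift [ 0.06 -0.01  3.29] tilt [0.0002 0.    ] w 1.0 grip 0.0 F [-0.5 -0.4 -0.5] t 17.6 q1,q6 [-0.65 -2.09]
cap {'n': 83, 'rect': array([ 633.9, -202.4]), 'size': array([23.8, 26.2]), 'ang': -89.3, 'hullc': array([ 634.4, -202.9]), 'circ': array([ 635.1, -202.9,   13.7]), 'mean': array([ 634.6, -203.1], dtype=float32)}
body {'n': 200, 'rect': array([ 634.9, -202.9]), 'size': array([59.6, 37.4]), 'ang': 73.0, 'hullc': array([ 635.3, -202.8]), 'circ': array([ 635.2, -203.3,   32.2]), 'mean': array([ 633.5, -200.2], dtype=float32)}
sq {'n': 648, 'rect': array([ 637.6, -205.8]), 'size': array([95.1, 94.8]), 'ang': 39.5, 'hullc': array([ 637.9, -205.8]), 'circ': array([ 638.3, -205.4,   65.6]), 'mean': array([ 634.4, -200.6], dtype=float32)}
```

Run:
```python
from h import *
c=cap("side"); P=pts(c); h,s,v=hsv(c); X,Y,z=P[...,0],P[...,1],P[...,2]; n=np.hypot(X-.6375,Y+.2077)<.085
def proj(p):
    q=c["camera_from_world"]@np.r_[p,1]; x=c["K"]@(q[:3]*[1,-1,-1]); return x[:2]/x[2]
cap_=n&(z>.085)&(z<.125); w,u=np.nonzero(cap_); print("cap px",len(u),u.min(),u.max(),u.mean().round(2),w.min(),w.max())
body=n&(z>.02)&(z<.07)&(h>45)&(h<90)&(s>60); w,u=np.nonzero(body);print("body",u.min(),u.max(),u.mean().round(2),w.min(),w.max())
m=comp((h>95)&(h<115)&(s>80)&(z<.02),(367,255)); w,u=np.nonzero(m); print("mat",u.min(),u.max(),w.min(),w.max(), shape(c,m,.008))
for p in([.6376,-.2058,.008],[.6376,-.2058,.1],[.635,-.2029,.1],[.6371,-.206,.1],[.6376,-.2058,.045]): print(p,proj(p).round(1))
# predicted corners of square at center (637.6,-205.8) ang 39.5
for k in range(4):
    a=np.radians(39.5+45+90*k); print(proj([.6376+.0693*np.cos(a),-.2058+.0693*np.sin(a),.008]).round(1))
a=c["pixels"][190:300,300:440]; cv2.imwrite("pics/s4.png",cv2.convertScaleAbs(cv2.resize(a[...,::-1],None,fx=5,fy=5,interpolation=cv2.INTER_NEAREST),alpha=1.6))
```

```text
cap px 178 362 373 367.31 212 228
body 358 377 368.67 237 257
mat 350 387 246 269 {'n': 451, 'rect': array([ 636.2, -219.7]), 'size': array([94.9, 75.9]), 'ang': 39.5, 'hullc': array([ 633.5, -226.2]), 'circ': array([ 636. , -219.9,   58.1]), 'mean': array([ 629.1, -234.4], dtype=float32)}
[0.6376, -0.2058, 0.008] [365.2 252.7]
[0.6376, -0.2058, 0.1] [367.5 219.1]
[0.635, -0.2029, 0.1] [365.7 218.9]
[0.6371, -0.206, 0.1] [367.4 219.2]
[0.6376, -0.2058, 0.045] [366.1 239.5]
[347.6 238.7]
[340.9 262.2]
[384.6 268.1]
[388.3 243.7]
```

View pics/s4.png

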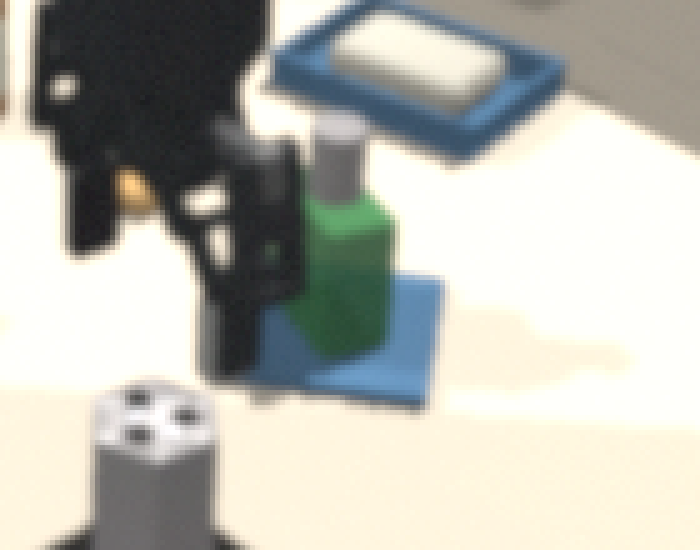

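```bash
python3 -m handwheel '[{"translation":[0.05,0,0.4],"angular":[0,0,0],"claw":1},{"translation":[0,0,0.8],"angular":[0,0,0],"claw":1},{"translation":[0,0,0.8],"angular":[0,0,0],"claw":1},{"translation":[0,0,0.7],"angular":[0,0,0],"claw":1},{"translation":[0,0,0.4],"angular":[0,0,0],"claw":1},{"translation":[0,0,0.15],"angular":[0,0,0],"claw":1},{"translation":[0,0,0],"angular":[0,0,0],"claw":1},{"translation":[0,0,0],"angular":[0,0,0],"claw":1},{"translation":[0,0,0],"angular":[0,0,0],"claw":0},{"translation":[0,0,0],"angular":[0,0,0],"claw":0},{"translation":[0,0,0],"angular":[0,0,0],"claw":0},{"translation":[0,0,0],"angular":[0,0,0],"claw":0},{"translation":[0,0,0],"angular":[0,0,0],"claw":0},{"translation":[0,0,0],"angular":[0,0,0],"claw":0},{"translation":[0,0,0],"angular":[0,0,0],"claw":0},{"translation":[0,0,0],"angular":[0,0,0],"claw":0}]' 60; python3 plan.py 445.9 -303.9 18; python3 -m handwheel '[{"translation":[0,0,-0.4],"angular":[0,0,0],"claw":0},{"translation":[0,0,-0.8],"angular":[0,0,0],"claw":0},{"translation":[0,0,-0.9],"angular":[0,0,0],"claw":0},{"translation":[0,0,-0.7],"angular":[0,0,0],"claw":0},{"translation":[0,0,-0.5],"angular":[0,0,0],"claw":0},{"translation":[0,0,-0.2],"angular":[0,0,0],"claw":0},{"translation":[0,0,0],"angular":[0,0,0],"claw":0},{"translation":[0,0,0],"angular":[0,0,0],"claw":0},{"translation":[0,0,0],"angular":[0,0,0],"claw":0}]'; python3 plan.py 470.2 204 106
```

```text
clock: 19.05
ee_pos: [0.4456, -0.3043, 0.0198]
eef_rot: [0.067, 0.998, -0.0, 0.001]
force: [-0.3, -0.7, 7.0]
width: 0.531
grip_force: 59.7
tcp [ 445.6 -304.3   19.8] yaw 82.3 turn z -0.0 shift [-0.01  0.02  0.07] tilt [ 0.001  -0.0008] w 0.53 grip 59.7 F [-0.3 -0.7  7. ] t 19.1 q1,q6 [-0.66 -2.09]
clock: 19.8
ee_pos: [0.4447, -0.3035, 0.1059]
eef_rot: [0.067, 0.998, 0.0, -0.001]
force: [-0.1, -0.2, -1.7]
width: 0.535
grip_force: 61.6
tcp [ 444.7 -303.5  105.9] yaw 82.3 turn z -0.0 shift [1.720e+00 2.026e+01 1.000e-02] tilt [-0.001   0.0007] w 0.53 grip 61.6 F [-0.1 -0.2 -1.7] t 19.8 q1,q6 [-0.66 -2.09]
```

```bash
python3 -m handwheel '[{"translation":[0.04,0.5,0],"angular":[0,0,0],"claw":0},{"translation":[0.085,1,0],"angular":[0,0,0],"claw":0},{"translation":[0.085,1,0],"angular":[0,0,0],"claw":0},{"translation":[0.085,1,0],"angular":[0,0,0],"claw":0},{"translation":[0.085,1,0],"angular":[0,0,0],"claw":0},{"translation":[0.085,1,0],"angular":[0,0,0],"claw":0},{"translation":[0.085,1,0],"angular":[0,0,0],"claw":0},{"translation":[0.085,1,0],"angular":[0,0,0],"claw":0},{"translation":[0.085,1,0],"angular":[0,0,0],"claw":0},{"translation":[0.085,1,0],"angular":[0,0,0],"claw":0},{"translation":[0.085,1,0],"angular":[0,0,0],"claw":0},{"translation":[0.085,1,0],"angular":[0,0,0],"claw":0},{"translation":[0.085,1,0],"angular":[0,0,0],"claw":0},{"translation":[0.085,1,0],"angular":[0,0,0],"claw":0},{"translation":[0.085,1,0],"angular":[0,0,0],"claw":0},{"translation":[0.085,1,0],"angular":[0,0,0],"claw":0},{"translation":[0.085,1,0],"angular":[0,0,0],"claw":0},{"translation":[0.085,1,0],"angular":[0,0,0],"claw":0}]';python3 -m handwheel '[{"translation":[0.085,1,0],"angular":[0,0,0],"claw":0},{"translation":[0.08,0.9,0],"angular":[0,0,0],"claw":0},{"translation":[0.05,0.6,0],"angular":[0,0,0],"claw":0},{"translation":[0.02,0.26,0],"angular":[0,0,0],"claw":0},{"translation":[0,0,0.4],"angular":[0,0,0],"claw":0},{"translation":[0,0,0.7],"angular":[0,0,0],"claw":0},{"translation":[0,0,0.7],"angular":[0,0,0],"claw":0},{"translation":[0,0,0.7],"angular":[0,0,0],"claw":0},{"translation":[0,0,0.4],"angular":[0,0,0],"claw":0},{"translation":[0,0,0.2],"angular":[0,0,0],"claw":0},{"translation":[0,0,0],"angular":[0,0,0],"claw":0},{"translation":[0,0,0],"angular":[0,0,0],"claw":0},{"translation":[0,0,0],"angular":[0,0,0],"claw":0},{"translation":[0,0,0],"angular":[0,0,0],"claw":0}]'; python3 plan.py 470.2 204 20
```

```text
clock: 21.3
ee_pos: [0.466, 0.1362, 0.1058]
eef_rot: [0.067, 0.998, -0.0, -0.001]
force: [1.2, -0.4, -3.0]
width: 0.532
grip_force: 61.6
clock: 22.47
ee_pos: [0.4712, 0.2039, 0.0298]
eef_rot: [0.067, 0.998, 0.0, 0.001]
force: [0.3, 0.2, -2.3]
width: 0.533
grip_force: 61.8
tcp [471.2 203.9  29.8] yaw 82.3 turn z -0.0 shift [ 0.04 -0.    0.39] tilt [0.0013 0.0004] w 0.53 grip 61.8 F [ 0.3  0.2 -2.3] t 22.5 q1,q6 [ 0.35 -1.09]
```

```bash
python3 -m handwheel '[{"translation":[0.03,0,0.2],"angular":[0,0,0],"claw":0},{"translation":[0,0,0.17],"angular":[0,0,0],"claw":0},{"translation":[0,0,0],"angular":[0,0,0],"claw":0},{"translation":[0,0,0],"angular":[0,0,0],"claw":0},{"translation":[0,0,0],"angular":[0,0,0],"claw":0.6},{"translation":[0,0,0],"angular":[0,0,0],"claw":0.7},{"translation":[0,0,0],"angular":[0,0,0],"claw":0.9},{"translation":[0,0,0],"angular":[0,0,0],"claw":1},{"translation":[0,0,0],"angular":[0,0,0],"claw":1},{"translation":[0,0,-0.5],"angular":[0,0,0],"claw":1},{"translation":[0,0,-0.9],"angular":[0,0,0],"claw":1},{"translation":[0,0,-0.9],"angular":[0,0,0],"claw":1},{"translation":[0,0,-0.7],"angular":[0,0,0],"claw":1},{"translation":[0,0,-0.3],"angular":[0,0,0],"claw":1},{"translation":[0,0,0],"angular":[0,0,0],"claw":1},{"translation":[0,0,0],"angular":[0,0,0],"claw":1}]'; python3 plan.py 449 -62.3 100 110.9
```

```text
clock: 23.8
ee_pos: [0.4698, 0.2038, 0.102]
eef_rot: [0.067, 0.998, 0.0, 0.0]
force: [-0.5, 0.6, 0.1]
width: 1.001
grip_force: 0.0
tcp [469.8 203.8 102. ] yaw 82.3 turn z -5.0 shift [ 4.58 -9.65  0.08] tilt [0.0003 0.0001] w 1.0 grip 0.0 F [-0.5  0.6  0.1] t 23.8 q1,q6 [ 0.35 -1.09]
```

```bash
python3 -m handwheel '[{"translation":[0,0,0],"angular":[0,0,-1],"claw":1},{"translation":[0,0,0],"angular":[0,0,-1],"claw":1},{"translation":[0,0,0],"angular":[0,0,-1],"claw":1},{"translation":[0,0,0],"angular":[0,0,-1],"claw":1},{"translation":[0,0,0],"angular":[0,0,-1],"claw":1},{"translation":[0.24,-0.5,0],"angular":[0,0,0],"claw":1},{"translation":[0.45,-0.95,0],"angular":[0,0,0],"claw":1},{"translation":[0.45,-0.95,0],"angular":[0,0,0],"claw":1},{"translation":[0.45,-0.95,0],"angular":[0,0,0],"claw":1},{"translation":[0.45,-0.95,0],"angular":[0,0,0],"claw":1},{"translation":[0.45,-0.95,0],"angular":[0,0,0],"claw":1},{"translation":[0.45,-0.95,0],"angular":[0,0,0],"claw":1},{"translation":[0.45,-0.95,0],"angular":[0,0,0],"claw":1},{"translation":[0.45,-0.95,0],"angular":[0,0,0],"claw":1},{"translation":[0.43,-0.9,0],"angular":[0,0,0],"claw":1},{"translation":[0.21,-0.45,0],"angular":[0,0,0],"claw":1},{"translation":[0.1,-0.2,0],"angular":[0,0,0],"claw":1},{"translation":[0,0,0],"angular":[0,0,0],"claw":1},{"translation":[0,0,0],"angular":[0,0,0],"claw":1},{"translation":[0,0,0],"angular":[0,0,0],"claw":1}]'; python3 plan.py 449 -62.3 -25 110.9
python3 - <<'E'
from h import *
c=cap("top"); P=pts(c); h,s,v=hsv(c); X,Y,z=P[...,0],P[...,1],P[...,2]
print("holder",shape(c,(np.hypot(X-.4702,Y-.204)<.06)&(z>.09)&(z<.12),.103))
print("hex",shape(c,comp((h<14)&(s>140)&(z<.025),MATS["hex"]),.008))
# side tin / gripper tips for height check
c=cap("side");P=pts(c);m=(P[...,2]>.06)&(P[...,2]<.3)&(np.hypot(P[...,0]-.449,P[...,1]+.062)<.09)
Q=P[m]; print("tips",np.sort(Q[:,2])[:60:8].round(3))
E
```

```text
clock: 25.47
ee_pos: [0.4488, -0.0617, 0.102]
eef_rot: [-0.181, 0.983, 0.0, -0.0]
force: [0.3, -0.0, 0.2]
width: 0.996
grip_force: 0.0
tcp [448.8 -61.7 102. ] yaw 110.9 turn z 0.0 shift [-0.   -0.03  5.08] tilt [-0.0006  0.0002] w 1.0 grip 0.0 F [ 0.3 -0.   0.2] t 25.5 q1,q6 [-0.2  -2.14]
holder {'n': 282, 'rect': array([471.8, 203.8]), 'size': array([49.4, 47.2]), 'ang': 1.6, 'hullc': array([471. , 203.7]), 'circ': array([470.6, 203.7,  26.3]), 'mean': array([471. , 203.6], dtype=float32)}
hex {'n': 669, 'rect': array([470.7, 203. ]), 'size': array([ 99.8, 109.4]), 'ang': -8.8, 'hullc': array([469.9, 203. ]), 'circ': array([470.9, 203. ,  56. ]), 'mean': array([468.4, 197.8], dtype=float32)}
tips [0.151 0.154 0.156 0.157 0.158 0.16  0.161 0.162]
```

```bash
python3 -m handwheel '[{"translation":[0,-0.02,0.4],"angular":[0,0,0],"claw":1},{"translation":[0,0,0.9],"angular":[0,0,0],"claw":1},{"translation":[0,0,0.9],"angular":[0,0,0],"claw":1},{"translation":[0,0,0.9],"angular":[0,0,0],"claw":1},{"translation":[0,0,0.9],"angular":[0,0,0],"claw":1},{"translation":[0,0,0.6],"angular":[0,0,0],"claw":1},{"translation":[0,0,0.3],"angular":[0,0,0],"claw":1},{"translation":[0,0,0.15],"angular":[0,0,0],"claw":1},{"translation":[0,0,0],"angular":[0,0,0],"claw":1},{"translation":[0,0,0],"angular":[0,0,0],"claw":1},{"translation":[0,0,0],"angular":[0,0,0],"claw":1}]' 40; python3 plan.py 449 -62.3 -25 110.9;  python3 -m handwheel '[{"translation":[0,0,0],"angular":[0,0,0],"claw":0},{"translation":[0,0,0],"angular":[0,0,0],"claw":0},{"translation":[0,0,0],"angular":[0,0,0],"claw":0},{"translation":[0,0,0],"angular":[0,0,0],"claw":0},{"translation":[0,0,0],"angular":[0,0,0],"claw":0},{"translation":[0,0,0],"angular":[0,0,0],"claw":0},{"translation":[0,0,0],"angular":[0,0,0],"claw":0}]' 50;python3 plan.py 449 -62.3 -25 110.9
```

```text
clock: 26.48
ee_pos: [0.4499, -0.0629, -0.0231]
eef_rot: [-0.182, 0.983, -0.0, 0.001]
force: [0.4, -0.0, 0.0]
width: 1.003
grip_force: 0.0
tcp [449.9 -62.9 -23.1] yaw 110.9 turn z 0.01 shift [0.03 0.03 0.07] tilt [ 0.0013 -0.0003] w 1.0 grip 0.0 F [ 0.4 -0.   0. ] t 26.5 q1,q6 [-0.21 -2.14]
clock: 27.07
ee_pos: [0.4496, -0.0629, -0.0233]
eef_rot: [-0.182, 0.983, -0.0, 0.0]
force: [-0.7, 0.2, 14.3]
width: 0.602
grip_force: 50.1
tcp [449.6 -62.9 -23.3] yaw 110.9 turn z 0.01 shift [0.01 0.03 0.07] tilt [ 0.0009 -0.0002] w 0.6 grip 50.1 F [-0.7  0.2 14.3] t 27.1 q1,q6 [-0.21 -2.14]
```

```bash
python3 -m handwheel '[{"translation":[0,0,-0.3],"angular":[0,0,0],"claw":0},{"translation":[0,0,-0.8],"angular":[0,0,0],"claw":0},{"translation":[0,0,-0.8],"angular":[0,0,0],"claw":0},{"translation":[0,0,-0.6],"angular":[0,0,0],"claw":0},{"translation":[0,0,0],"angular":[0,0,0.99],"claw":0},{"translation":[0,0,0],"angular":[0,0,0.99],"claw":0},{"translation":[0,0,0],"angular":[0,0,0.99],"claw":0},{"translation":[0,0,0],"angular":[0,0,0.99],"claw":0},{"translation":[0,0,0],"angular":[0,0,0.99],"claw":0},{"translation":[0,0,0],"angular":[0,0,0],"claw":0},{"translation":[0,0,0],"angular":[0,0,0],"claw":0},{"translation":[0,0,0],"angular":[0,0,0],"claw":0}]'; python3 plan.py 445.9 -303.9 40 82.5
```

```text
clock: 28.07
ee_pos: [0.4493, -0.0629, 0.0388]
eef_rot: [0.063, 0.998, -0.0, 0.0]
force: [-0.3, -1.1, -1.5]
width: 0.603
grip_force: 53.6
tcp [449.3 -62.9  38.8] yaw 82.8 turn z 0.05 shift [-1.13 -9.58 -0.05] tilt [ 0.0001 -0.    ] w 0.6 grip 53.6 F [-0.3 -1.1 -1.5] t 28.1 q1,q6 [-0.21 -1.65]
```

```bash
python3 -m handwheel '[{"translation":[-0.06,-0.5,0],"angular":[0,0,0.05],"claw":0},{"translation":[-0.11,-0.95,0],"angular":[0,0,0],"claw":0},{"translation":[-0.11,-0.95,0],"angular":[0,0,0],"claw":0},{"translation":[-0.11,-0.95,0],"angular":[0,0,0],"claw":0},{"translation":[-0.11,-0.95,0],"angular":[0,0,0],"claw":0},{"translation":[-0.11,-0.95,0],"angular":[0,0,0],"claw":0},{"translation":[-0.11,-0.95,0],"angular":[0,0,0],"claw":0},{"translation":[-0.11,-0.95,0],"angular":[0,0,0],"claw":0},{"translation":[-0.11,-0.95,0],"angular":[0,0,0],"claw":0},{"translation":[-0.11,-0.9,0],"angular":[0,0,0],"claw":0},{"translation":[-0.05,-0.4,0],"angular":[0,0,0],"claw":0},{"translation":[-0.03,-0.18,0],"angular":[0,0,0],"claw":0},{"translation":[0,0,0.4],"angular":[0,0,0],"claw":0},{"translation":[0,0,0.8],"angular":[0,0,0],"claw":0},{"translation":[0,0,0.6],"angular":[0,0,0],"claw":0},{"translation":[0,0,0.3],"angular":[0,0,0],"claw":0},{"translation":[0,0,0],"angular":[0,0,0],"claw":0},{"translation":[0,0,0],"angular":[0,0,0],"claw":0},{"translation":[0,0,0],"angular":[0,0,0],"claw":0},{"translation":[0,0,0],"angular":[0,0,0],"claw":0}]'; python3 plan.py 445.9 -303.9 -23.3 82.5
```

```text
clock: 29.73
ee_pos: [0.4457, -0.304, -0.0132]
eef_rot: [0.067, 0.998, -0.0, 0.0]
force: [1.0, 0.1, -1.8]
width: 0.596
grip_force: 53.5
tcp [ 445.7 -304.   -13.2] yaw 82.3 turn z -0.04 shift [-0.01  0.01  0.4 ] tilt [ 0.0009 -0.0007] w 0.6 grip 53.5 F [ 1.   0.1 -1.8] t 29.7 q1,q6 [-0.65 -2.09]
```

```bash
python3 -m handwheel '[{"translation":[0,0,0.2],"angular":[0,0,0],"claw":0},{"translation":[0,0,0.17],"angular":[0,0,0],"claw":0},{"translation":[0,0,0],"angular":[0,0,0],"claw":0},{"translation":[0,0,0],"angular":[0,0,0],"claw":0},{"translation":[0,0,0],"angular":[0,0,0],"claw":0.65},{"translation":[0,0,0],"angular":[0,0,0],"claw":0.8},{"translation":[0,0,0],"angular":[0,0,0],"claw":0.9},{"translation":[0,0,0],"angular":[0,0,0],"claw":1},{"translation":[0,0,0],"angular":[0,0,0],"claw":1},{"translation":[0,0,-0.5],"angular":[0,0,0],"claw":1},{"translation":[0,0,-0.9],"angular":[0,0,0],"claw":1},{"translation":[0,0,-0.9],"angular":[0,0,0],"claw":1},{"translation":[0,0,-0.9],"angular":[0,0,0],"claw":1},{"translation":[0,0,-0.9],"angular":[0,0,0],"claw":1},{"translation":[0,0,-0.7],"angular":[0,0,0],"claw":1},{"translation":[0,0,-0.3],"angular":[0,0,0],"claw":1},{"translation":[0,0,0],"angular":[0,0,0],"claw":1},{"translation":[0,0,0],"angular":[0,0,0],"claw":1}]'; python3 plan.py 631.6 295.2 100 82.3
```

```text
clock: 31.23
ee_pos: [0.4451, -0.3039, 0.1039]
eef_rot: [0.067, 0.998, -0.0, 0.0]
force: [-1.0, 0.4, 0.3]
width: 0.999
grip_force: 0.0
tcp [ 445.1 -303.9  103.9] yaw 82.3 turn z -0.0 shift [-4.18 24.75  0.16] tilt [ 0.0001 -0.0001] w 1.0 grip 0.0 F [-1.   0.4  0.3] t 31.2 q1,q6 [-0.66 -2.09]
```

```bash
python3 -m handwheel '[{"translation":[-0.08,0.5,0],"angular":[0,0,0],"claw":1},{"translation":[-0.17,1,0],"angular":[0,0,0],"claw":1},{"translation":[-0.17,1,0],"angular":[0,0,0],"claw":1},{"translation":[-0.17,1,0],"angular":[0,0,0],"claw":1},{"translation":[-0.17,1,0],"angular":[0,0,0],"claw":1},{"translation":[-0.17,1,0],"angular":[0,0,0],"claw":1},{"translation":[-0.17,1,0],"angular":[0,0,0],"claw":1},{"translation":[-0.17,1,0],"angular":[0,0,0],"claw":1},{"translation":[-0.17,1,0],"angular":[0,0,0],"claw":1},{"translation":[-0.17,1,0],"angular":[0,0,0],"claw":1},{"translation":[-0.17,1,0],"angular":[0,0,0],"claw":1},{"translation":[-0.17,1,0],"angular":[0,0,0],"claw":1},{"translation":[-0.17,1,0],"angular":[0,0,0],"claw":1},{"translation":[-0.17,1,0],"angular":[0,0,0],"claw":1},{"translation":[-0.17,1,0],"angular":[0,0,0],"claw":1},{"translation":[-0.17,1,0],"angular":[0,0,0],"claw":1},{"translation":[-0.17,1,0],"angular":[0,0,0],"claw":1},{"translation":[-0.17,1,0],"angular":[0,0,0],"claw":1},{"translation":[-0.17,1,0],"angular":[0,0,0],"claw":1}]'; python3 -m handwheel '[{"translation":[-0.17,1,0],"angular":[0,0,0],"claw":1},{"translation":[-0.17,1,0],"angular":[0,0,0],"claw":1},{"translation":[-0.17,1,0],"angular":[0,0,0],"claw":1},{"translation":[-0.17,1,0],"angular":[0,0,0],"claw":1},{"translation":[-0.17,1,0],"angular":[0,0,0],"claw":1},{"translation":[-0.13,0.75,0],"angular":[0,0,0],"claw":1},{"translation":[-0.05,0.35,0],"angular":[0,0,0],"claw":1},{"translation":[-0.02,0.15,0],"angular":[0,0,0],"claw":1},{"translation":[0,0,0],"angular":[0,0,0],"claw":1},{"translation":[0,0,0],"angular":[0,0,0],"claw":1},{"translation":[0,0,0],"angular":[0,0,0],"claw":1},{"translation":[0,0,0],"angular":[0,0,0],"claw":1}]'; python3 plan.py 631.6 295.2 16 82.3
python3 - <<'E'
from h import *
c=cap("top"); P=pts(c); h,s,v=hsv(c); X,Y,z=P[...,0],P[...,1],P[...,2]
m=comp((h<22)&(s>110)&(v>40)&(z<.025),MATS["round"]); print("round",shape(c,m,.008))
E
```

```text
clock: 32.82
ee_pos: [0.584, 0.1456, 0.1026]
eef_rot: [0.067, 0.998, -0.0, -0.001]
force: [0.4, -0.8, 1.0]
width: 0.998
grip_force: 0.0
clock: 33.82
ee_pos: [0.6319, 0.2941, 0.1043]
eef_rot: [0.068, 0.998, -0.0, -0.0]
force: [0.9, 0.1, 0.3]
width: 1.0
grip_force: 0.0
tcp [631.9 294.1 104.3] yaw 82.2 turn z -0.01 shift [0.02 0.04 3.53] tilt [-0.0003 -0.0002] w 1.0 grip 0.0 F [0.9 0.1 0.3] t 33.8 q1,q6 [ 0.39 -1.04]
round {'n': 960, 'rect': array([455.1, -62.5]), 'size': array([95.4, 96.2]), 'ang': -89.2, 'hullc': array([455.1, -62.5]), 'circ': array([455.3, -62.5,  49.5]), 'mean': array([454.8, -62.3], dtype=float32)}
```

Round mat is at (455, -62.5). Descend on the cup and grip gently.

```bash
python3 -m handwheel '[{"translation":[0.02,0.03,0.4],"angular":[0,0,0],"claw":1},{"translation":[0,0,0.7],"angular":[0,0,0],"claw":1},{"translation":[0,0,0.8],"angular":[0,0,0],"claw":1},{"translation":[0,0,0.8],"angular":[0,0,0],"claw":1},{"translation":[0,0,0.5],"angular":[0,0,0],"claw":1},{"translation":[0,0,0.3],"angular":[0,0,0],"claw":1},{"translation":[0,0,0],"angular":[0,0,0],"claw":1},{"translation":[0,0,0],"angular":[0,0,0],"claw":1},{"translation":[0,0,0],"angular":[0,0,0],"claw":0},{"translation":[0,0,0],"angular":[0,0,0],"claw":0},{"translation":[0,0,0],"angular":[0,0,0],"claw":0},{"translation":[0,0,0],"angular":[0,0,0],"claw":0},{"translation":[0,0,0],"angular":[0,0,0],"claw":0},{"translation":[0,0,0],"angular":[0,0,0],"claw":0}]' 25; python3 plan.py 455.1 -62.5 160
python3 - <<'E'
from h import *
a=cap("side")["pixels"][110:210,190:330]; cv2.imwrite("pics/s5.png",cv2.convertScaleAbs(cv2.resize(a[...,::-1],None,fx=4,fy=4),alpha=1.6))
E
```

```text
clock: 35.03
ee_pos: [0.6326, 0.2961, 0.0183]
eef_rot: [0.067, 0.998, 0.0, 0.001]
force: [-0.9, -2.3, 5.5]
width: 0.713
grip_force: 25.8
tcp [632.6 296.1  18.3] yaw 82.3 turn z -0.0 shift [  5.1  -15.16  -5.69] tilt [0.002  0.0007] w 0.71 grip 25.8 F [-0.9 -2.3  5.5] t 35.0 q1,q6 [ 0.39 -1.04]
```

View pics/s5.png

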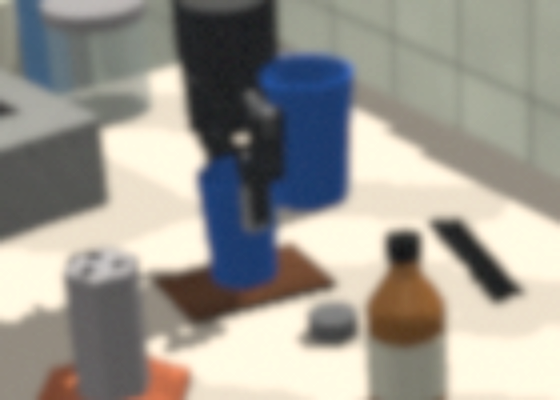

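```bash
python3 -m handwheel '[{"translation":[0,0,-0.3],"angular":[0,0,0],"claw":0},{"translation":[0,0,-0.7],"angular":[0,0,0],"claw":0},{"translation":[0,0,-0.9],"angular":[0,0,0],"claw":0},{"translation":[0,0,-0.9],"angular":[0,0,0],"claw":0},{"translation":[0,0,-0.9],"angular":[0,0,0],"claw":0},{"translation":[0,0,-0.9],"angular":[0,0,0],"claw":0},{"translation":[0,0,-0.7],"angular":[0,0,0],"claw":0},{"translation":[0,0,-0.4],"angular":[0,0,0],"claw":0}]'; python3 -m handwheel '[{"translation":[0.17,-0.5,0],"angular":[0,0,0],"claw":0},{"translation":[0.33,-0.97,0],"angular":[0,0,0],"claw":0},{"translation":[0.33,-0.97,0],"angular":[0,0,0],"claw":0},{"translation":[0.33,-0.97,0],"angular":[0,0,0],"claw":0},{"translation":[0.33,-0.97,0],"angular":[0,0,0],"claw":0},{"translation":[0.33,-0.97,0],"angular":[0,0,0],"claw":0},{"translation":[0.33,-0.97,0],"angular":[0,0,0],"claw":0},{"translation":[0.33,-0.97,0],"angular":[0,0,0],"claw":0},{"translation":[0.33,-0.97,0],"angular":[0,0,0],"claw":0},{"translation":[0.33,-0.97,0],"angular":[0,0,0],"claw":0},{"translation":[0.33,-0.97,0],"angular":[0,0,0],"claw":0},{"translation":[0.33,-0.97,0],"angular":[0,0,0],"claw":0},{"translation":[0.33,-0.97,0],"angular":[0,0,0],"claw":0},{"translation":[0.33,-0.97,0],"angular":[0,0,0],"claw":0},{"translation":[0.33,-0.97,0],"angular":[0,0,0],"claw":0},{"translation":[0.2,-0.7,0],"angular":[0,0,0],"claw":0},{"translation":[0.11,-0.38,0],"angular":[0,0,0],"claw":0},{"translation":[0,0,0],"angular":[0,0,0],"claw":0},{"translation":[0,0,0],"angular":[0,0,0],"claw":0},{"translation":[0,0,0],"angular":[0,0,0],"claw":0}]'; python3 plan.py 455.1 -62.5 18
```

```text
clock: 35.75
ee_pos: [0.6327, 0.2964, 0.1628]
eef_rot: [0.067, 0.998, 0.001, 0.002]
force: [1.3, 0.4, -0.7]
width: 0.722
grip_force: 27.5
clock: 37.42
ee_pos: [0.4549, -0.062, 0.1594]
eef_rot: [0.067, 0.998, 0.0, 0.0]
force: [-0.9, 0.1, -1.1]
width: 0.718
grip_force: 27.6
tcp [454.9 -62.  159.4] yaw 82.3 turn z -0.0 shift [-0.01 -0.02  5.66] tilt [0.0004 0.0001] w 0.72 grip 27.6 F [-0.9  0.1 -1.1] t 37.4 q1,q6 [-0.2  -1.64]
```

```bash
python3 -m handwheel '[{"translation":[0,-0.02,0.4],"angular":[0,0,0],"claw":0},{"translation":[0,0,0.8],"angular":[0,0,0],"claw":0},{"translation":[0,0,0.8],"angular":[0,0,0],"claw":0},{"translation":[0,0,0.8],"angular":[0,0,0],"claw":0},{"translation":[0,0,0.8],"angular":[0,0,0],"claw":0},{"translation":[0,0,0.8],"angular":[0,0,0],"claw":0},{"translation":[0,0,0.5],"angular":[0,0,0],"claw":0},{"translation":[0,0,0.3],"angular":[0,0,0],"claw":0},{"translation":[0,0,0],"angular":[0,0,0],"claw":0},{"translation":[0,0,0],"angular":[0,0,0],"claw":0},{"translation":[0,0,0],"angular":[0,0,0],"claw":0},{"translation":[0,0,0],"angular":[0,0,0],"claw":0}]'; python3 plan.py 455.1 -62.5 18.3
```

```text
clock: 38.42
ee_pos: [0.4551, -0.063, 0.0301]
eef_rot: [0.067, 0.998, -0.0, 0.001]
force: [0.1, 0.0, -1.2]
width: 0.719
grip_force: 27.6
tcp [455.1 -63.   30.1] yaw 82.3 turn z -0.0 shift [0.   0.02 0.47] tilt [ 0.0015 -0.0003] w 0.72 grip 27.6 F [ 0.1  0.  -1.2] t 38.4 q1,q6 [-0.2  -1.64]
```

```bash
python3 -m handwheel '[{"translation":[0,0,0.2],"angular":[0,0,0],"claw":0},{"translation":[0,0,0.15],"angular":[0,0,0],"claw":0},{"translation":[0,0,0.09],"angular":[0,0,0],"claw":0},{"translation":[0,0,0],"angular":[0,0,0],"claw":0},{"translation":[0,0,0],"angular":[0,0,0],"claw":0},{"translation":[0,0,0],"angular":[0,0,0],"claw":0.75},{"translation":[0,0,0],"angular":[0,0,0],"claw":0.85},{"translation":[0,0,0],"angular":[0,0,0],"claw":1},{"translation":[0,0,0],"angular":[0,0,0],"claw":1},{"translation":[0,0,0],"angular":[0,0,0],"claw":1},{"translation":[0,0,-0.4],"angular":[0,0,0],"claw":1},{"translation":[0,0,-0.8],"angular":[0,0,0],"claw":1},{"translation":[0,0,-0.9],"angular":[0,0,0],"claw":1},{"translation":[0,0,-0.8],"angular":[0,0,0],"claw":1},{"translation":[0,0,-0.4],"angular":[0,0,0],"claw":1},{"translation":[0,0,0],"angular":[0,0,0],"claw":1},{"translation":[0,0,0],"angular":[0,0,0],"claw":1},{"translation":[0,0,0],"angular":[0,0,0],"claw":1}]'; python3 plan.py 445.9 -304 100 82.3
```

```text
clock: 39.92
ee_pos: [0.454, -0.0629, 0.1003]
eef_rot: [0.067, 0.998, 0.0, -0.0]
force: [-1.1, -0.5, -0.1]
width: 1.0
grip_force: 0.0
tcp [454.  -62.9 100.3] yaw 82.3 turn z -0.0 shift [-0.97 -9.6   0.01] tilt [-0.0006  0.0001] w 1.0 grip 0.0 F [-1.1 -0.5 -0.1] t 39.9 q1,q6 [-0.2  -1.64]
```

```bash
python3 -m handwheel '[{"translation":[-0.05,-0.5,0],"angular":[0,0,0],"claw":1},{"translation":[-0.1,-0.95,0],"angular":[0,0,0],"claw":1},{"translation":[-0.1,-0.95,0],"angular":[0,0,0],"claw":1},{"translation":[-0.1,-0.95,0],"angular":[0,0,0],"claw":1},{"translation":[-0.1,-0.95,0],"angular":[0,0,0],"claw":1},{"translation":[-0.1,-0.95,0],"angular":[0,0,0],"claw":1},{"translation":[-0.1,-0.95,0],"angular":[0,0,0],"claw":1},{"translation":[-0.1,-0.95,0],"angular":[0,0,0],"claw":1},{"translation":[-0.1,-0.95,0],"angular":[0,0,0],"claw":1},{"translation":[-0.08,-0.8,0],"angular":[0,0,0],"claw":1},{"translation":[-0.04,-0.5,0],"angular":[0,0,0],"claw":1},{"translation":[0,-0.2,0],"angular":[0,0,0],"claw":1},{"translation":[0,0,0],"angular":[0,0,0],"claw":1},{"translation":[0,0,0],"angular":[0,0,0],"claw":1},{"translation":[0,0,0],"angular":[0,0,0],"claw":1}]'; python3 plan.py 445.9 -304 -23 82.3
python3 - <<'E'
from h import *
c=cap("top"); P=pts(c); h,s,v=hsv(c); X,Y,z=P[...,0],P[...,1],P[...,2]
print("cup",shape(c,(np.hypot(X-.455,Y+.0625)<.06)&(z>.08)&(z<.11),.093)); print("bottom",)
print("oblong",shape(c,comp((h<14)&(s>110)&(z<.025),MATS["oblong"]),.008))
E
```

```text
clock: 41.17
ee_pos: [0.4459, -0.3029, 0.1006]
eef_rot: [0.067, 0.998, 0.0, -0.0]
force: [-0.8, -0.4, 0.0]
width: 1.0
grip_force: 0.0
tcp [ 445.9 -302.9  100.6] yaw 82.3 turn z 0.0 shift [-0.01 -0.05  4.94] tilt [-0.0006  0.0007] w 1.0 grip 0.0 F [-0.8 -0.4  0. ] t 41.2 q1,q6 [-0.65 -2.09]
cup {'n': 112, 'rect': array([455. , -62.3]), 'size': array([58.8, 59.5]), 'ang': -44.5, 'hullc': array([454.9, -62.6]), 'circ': array([455. , -62.7,  30.6]), 'mean': array([454.3, -65.8], dtype=float32)}
bottom
oblong {'n': 1033, 'rect': array([630.6, 292.1]), 'size': array([ 79.4, 118.1]), 'ang': -7.1, 'hullc': array([630.4, 292.1]), 'circ': array([630.8, 291.9,  68.1]), 'mean': array([629.9, 292.1], dtype=float32)}
```

```bash
python3 -m handwheel '[{"translation":[0,-0.03,0.4],"angular":[0,0,0],"claw":1},{"translation":[0,0,0.9],"angular":[0,0,0],"claw":1},{"translation":[0,0,0.9],"angular":[0,0,0],"claw":1},{"translation":[0,0,0.9],"angular":[0,0,0],"claw":1},{"translation":[0,0,0.9],"angular":[0,0,0],"claw":1},{"translation":[0,0,0.5],"angular":[0,0,0],"claw":1},{"translation":[0,0,0.3],"angular":[0,0,0],"claw":1},{"translation":[0,0,0.1],"angular":[0,0,0],"claw":1},{"translation":[0,0,0],"angular":[0,0,0],"claw":1},{"translation":[0,0,0],"angular":[0,0,0],"claw":1},{"translation":[0,0,0],"angular":[0,0,0],"claw":0},{"translation":[0,0,0],"angular":[0,0,0],"claw":0},{"translation":[0,0,0],"angular":[0,0,0],"claw":0},{"translation":[0,0,0],"angular":[0,0,0],"claw":0},{"translation":[0,0,0],"angular":[0,0,0],"claw":0},{"translation":[0,0,0],"angular":[0,0,0],"claw":0},{"translation":[0,0,0],"angular":[0,0,0],"claw":0}]' 50;python3 plan.py 445.9 -304 -23 82.3; python3 -m handwheel '[{"translation":[0,0,-0.4],"angular":[0,0,0],"claw":0},{"translation":[0,0,-0.9],"angular":[0,0,0],"claw":0},{"translation":[0,0,-0.9],"angular":[0,0,0],"claw":0},{"translation":[0,0,-0.9],"angular":[0,0,0],"claw":0},{"translation":[0,0,-0.9],"angular":[0,0,0],"claw":0},{"translation":[0,0,-0.9],"angular":[0,0,0],"claw":0},{"translation":[0,0,-0.6],"angular":[0,0,0],"claw":0},{"translation":[0,0,-0.3],"angular":[0,0,-0.1],"claw":0},{"translation":[0,0,0],"angular":[0,0,0],"claw":0},{"translation":[0,0,0],"angular":[0,0,0],"claw":0},{"translation":[0,0,0],"angular":[0,0,0],"claw":0}]'; python3 plan.py 630.6 292.1 122 82.9
```

```text
clock: 42.63
ee_pos: [0.4464, -0.3052, -0.0208]
eef_rot: [0.067, 0.998, -0.0, 0.001]
force: [-1.4, 1.0, 11.6]
width: 0.601
grip_force: 51.7
tcp [ 446.4 -305.2  -20.8] yaw 82.3 turn z -0.0 shift [0.03 0.04 0.09] tilt [ 0.001  -0.0008] w 0.6 grip 51.7 F [-1.4  1.  11.6] t 42.6 q1,q6 [-0.66 -2.09]
clock: 43.55
ee_pos: [0.4454, -0.3044, 0.1224]
eef_rot: [0.062, 0.998, 0.0, -0.001]
force: [-0.9, 1.1, -2.1]
width: 0.598
grip_force: 53.1
tcp [ 445.4 -304.4  122.4] yaw 82.8 turn z -0.01 shift [-4.4  24.59  0.03] tilt [-0.0011  0.0009] w 0.6 grip 53.1 F [-0.9  1.1 -2.1] t 43.5 q1,q6 [-0.66 -2.1 ]
```

```bash
python3 -m handwheel '[{"translation":[-0.09,0.5,0],"angular":[0,0,0],"claw":0},{"translation":[-0.18,1,0],"angular":[0,0,0],"claw":0},{"translation":[-0.18,1,0],"angular":[0,0,0],"claw":0},{"translation":[-0.18,1,0],"angular":[0,0,0],"claw":0},{"translation":[-0.18,1,0],"angular":[0,0,0],"claw":0},{"translation":[-0.18,1,0],"angular":[0,0,0],"claw":0},{"translation":[-0.18,1,0],"angular":[0,0,0],"claw":0},{"translation":[-0.18,1,0],"angular":[0,0,0],"claw":0},{"translation":[-0.18,1,0],"angular":[0,0,0],"claw":0},{"translation":[-0.18,1,0],"angular":[0,0,0],"claw":0},{"translation":[-0.18,1,0],"angular":[0,0,0],"claw":0},{"translation":[-0.18,1,0],"angular":[0,0,0],"claw":0},{"translation":[-0.18,1,0],"angular":[0,0,0],"claw":0},{"translation":[-0.18,1,0],"angular":[0,0,0],"claw":0},{"translation":[-0.18,1,0],"angular":[0,0,0],"claw":0},{"translation":[-0.18,1,0],"angular":[0,0,0],"claw":0},{"translation":[-0.18,1,0],"angular":[0,0,0],"claw":0},{"translation":[-0.18,1,0],"angular":[0,0,0],"claw":0},{"translation":[-0.18,1,0],"angular":[0,0,0],"claw":0}]'; python3 -m handwheel '[{"translation":[-0.18,1,0],"angular":[0,0,0],"claw":0},{"translation":[-0.18,1,0],"angular":[0,0,0],"claw":0},{"translation":[-0.18,1,0],"angular":[0,0,0],"claw":0},{"translation":[-0.18,1,0],"angular":[0,0,0],"claw":0},{"translation":[-0.18,1,0],"angular":[0,0,0],"claw":0},{"translation":[-0.11,0.65,0],"angular":[0,0,0],"claw":0},{"translation":[-0.05,0.3,0],"angular":[0,0,0],"claw":0},{"translation":[-0.01,0.14,0],"angular":[0,0,0],"claw":0},{"translation":[0,0,0.4],"angular":[0,0,0],"claw":0},{"translation":[0,0,0.9],"angular":[0,0,0],"claw":0},{"translation":[0,0,0.9],"angular":[0,0,0],"claw":0},{"translation":[0,0,0.9],"angular":[0,0,0],"claw":0},{"translation":[0,0,0.9],"angular":[0,0,0],"claw":0},{"translation":[0,0,0.7],"angular":[0,0,0],"claw":0},{"translation":[0,0,0.4],"angular":[0,0,0],"claw":0},{"translation":[0,0,0.2],"angular":[0,0,0],"claw":0},{"translation":[0,0,0],"angular":[0,0,0],"claw":0},{"translation":[0,0,0],"angular":[0,0,0],"claw":0},{"translation":[0,0,0],"angular":[0,0,0],"claw":0},{"translation":[0,0,0],"angular":[0,0,0],"claw":0}]'; python3 plan.py 630.6 292.1 -21 82.9
```

```text
clock: 45.13
ee_pos: [0.5853, 0.1455, 0.1221]
eef_rot: [0.062, 0.998, -0.0, -0.001]
force: [0.7, 0.4, -0.5]
width: 0.598
grip_force: 53.2
clock: 46.8
ee_pos: [0.6325, 0.2917, -0.008]
eef_rot: [0.062, 0.998, 0.0, 0.001]
force: [0.5, 0.5, -1.6]
width: 0.596
grip_force: 53.2
tcp [632.5 291.7  -8. ] yaw 82.8 turn z -0.01 shift [0.08 0.01 0.52] tilt [0.0016 0.0006] w 0.6 grip 53.2 F [ 0.5  0.5 -1.6] t 46.8 q1,q6 [ 0.39 -1.06]
```

```bash
python3 -m handwheel '[{"translation":[0.05,0,0.25],"angular":[0,0,0],"claw":0},{"translation":[0,0,0.15],"angular":[0,0,0],"claw":0},{"translation":[0,0,0.09],"angular":[0,0,0],"claw":0},{"translation":[0,0,0],"angular":[0,0,0],"claw":0},{"translation":[0,0,0],"angular":[0,0,0],"claw":0},{"translation":[0,0,0],"angular":[0,0,0],"claw":0.65},{"translation":[0,0,0],"angular":[0,0,0],"claw":0.8},{"translation":[0,0,0],"angular":[0,0,0],"claw":1},{"translation":[0,0,0],"angular":[0,0,0],"claw":1},{"translation":[0,0,0],"angular":[0,0,0],"claw":1},{"translation":[0,0,-0.4],"angular":[0,0,0],"claw":1},{"translation":[0,0,-0.9],"angular":[0,0,0],"claw":1},{"translation":[0,0,-1],"angular":[0,0,0],"claw":1},{"translation":[0,0,-1],"angular":[0,0,0],"claw":1},{"translation":[0,0,-1],"angular":[0,0,0],"claw":1},{"translation":[0,0,-1],"angular":[0,0,0],"claw":1},{"translation":[0,0,-1],"angular":[0,0,0],"claw":1},{"translation":[0,0,-0.5],"angular":[0,0,0],"claw":1}]'; python3 -m handwheel '[{"translation":[0.4,0.5,0],"angular":[0,0,0],"claw":1},{"translation":[0.8,0.9,0],"angular":[0,0,0],"claw":1},{"translation":[0.8,0.9,0],"angular":[0,0,0],"claw":1},{"translation":[0.8,0.9,0],"angular":[0,0,0],"claw":1},{"translation":[0.8,0.9,0],"angular":[0,0,0],"claw":1},{"translation":[0.8,0.9,0],"angular":[0,0,0],"claw":1},{"translation":[0.8,0.9,0],"angular":[0,0,0],"claw":1},{"translation":[0.8,0.9,0],"angular":[0,0,0],"claw":1},{"translation":[0.8,0.9,0],"angular":[0,0,0],"claw":1},{"translation":[0.8,0.9,0],"angular":[0,0,0],"claw":1},{"translation":[0.8,0.9,0],"angular":[0,0,0],"claw":1},{"translation":[0.4,0.5,0],"angular":[0,0,0],"claw":1},{"translation":[0,0,0],"angular":[0,0,0],"claw":1},{"translation":[0,0,0],"angular":[0,0,0],"claw":1}]'
python3 - <<'E'
from h import *
c=cap("top"); P=pts(c); h,s,v=hsv(c); X,Y,z=P[...,0],P[...,1],P[...,2]
near=lambda x,y,r=.06: np.hypot(X-x,Y-y)<r
print("tin",shape(c,near(.631,.292)&(z>.036)&(z<.055),.044))
print("oblong",shape(c,comp((h<14)&(s>110)&(z<.025),MATS["oblong"]),.008))
print("cap",shape(c,near(.637,-.206)&(z>.1)&(z<.13),.114)); print("body",shape(c,near(.637,-.206)&(z>.066)&(z<.09)&(h>50)&(h<85)&(s>80),.078))
print("bottle",shape(c,near(.62,.065)&(z>.11)&(z<.14),.13))
c0=dict(np.load("top0.npz"));P0=pts(c0);print("bottle0",shape(c0,(np.hypot(P0[...,0]-.62,P0[...,1]-.065)<.06)&(P0[...,2]>.11)&(P0[...,2]<.14),.13))
d=cap("side")
im=np.vstack([cv2.resize(c["pixels"][130:300,170:450],(480,291)),cv2.resize(d["pixels"][120:345,170:450],(480,386))[:300]])
cv2.imwrite("pics/end.png",cv2.convertScaleAbs(im[...,::-1],alpha=1.6))
# side check of flask vs mat
P=pts(d);h,s,v=hsv(d);X,Y,z=P[...,0],P[...,1],P[...,2]
w,u=np.nonzero(near(.637,-.208,.085)&(z>.085)&(z<.125));print("cap u",u.min(),u.max())
m=comp((h>95)&(h<115)&(s>80)&(z<.02),(367,255)); w,u=np.nonzero(m); print("mat u",u.min(),u.max(),w.min(),w.max())
E
```

```text
clock: 48.3
ee_pos: [0.6317, 0.2921, 0.1527]
eef_rot: [0.062, 0.998, 0.001, 0.002]
force: [1.0, 0.9, -0.5]
width: 0.999
grip_force: 0.0
clock: 49.47
ee_pos: [0.4422, 0.5673, 0.1477]
eef_rot: [0.061, 0.998, -0.001, -0.0]
force: [0.3, 0.4, 0.8]
width: 0.999
grip_force: 0.0
tin {'n': 541, 'rect': array([627.1, 292. ]), 'size': array([56.6, 79.7]), 'ang': -7.4, 'hullc': array([626.7, 292.3]), 'circ': array([626.7, 292.2,  45.5]), 'mean': array([627. , 292.4], dtype=float32)}
oblong {'n': 411, 'rect': array([630.5, 292.2]), 'size': array([ 79.5, 117.9]), 'ang': -7.5, 'hullc': array([630.7, 292. ]), 'circ': array([630.3, 291.4,  68.2]), 'mean': array([632.3, 282.7], dtype=float32)}
cap {'n': 85, 'rect': array([ 633.9, -202.3]), 'size': array([23.8, 26.3]), 'ang': -89.3, 'hullc': array([ 634.3, -202.8]), 'circ': array([ 634.5, -202.9,   13.9]), 'mean': array([ 634.4, -203. ], dtype=float32)}
body {'n': 206, 'rect': array([ 634.7, -202.7]), 'size': array([59.8, 37.7]), 'ang': 73.0, 'hullc': array([ 635.3, -202.7]), 'circ': array([ 635.2, -203.3,   32.2]), 'mean': array([ 633.6, -200.1], dtype=float32)}
bottle {'n': 78, 'rect': array([620.3,  66.7]), 'size': array([23.5, 20.7]), 'ang': 0.9, 'hullc': array([620.3,  66.7]), 'circ': array([620.3,  66.7,  12.9]), 'mean': array([620.3,  66.7], dtype=float32)}
bottle0 {'n': 78, 'rect': array([620.3,  66.7]), 'size': array([23.5, 20.7]), 'ang': 0.9, 'hullc': array([620.3,  66.7]), 'circ': array([620.3,  66.7,  12.9]), 'mean': array([620.3,  66.7], dtype=float32)}
cap u 362 373
mat u 343 387 242 269
```

View pics/end.png

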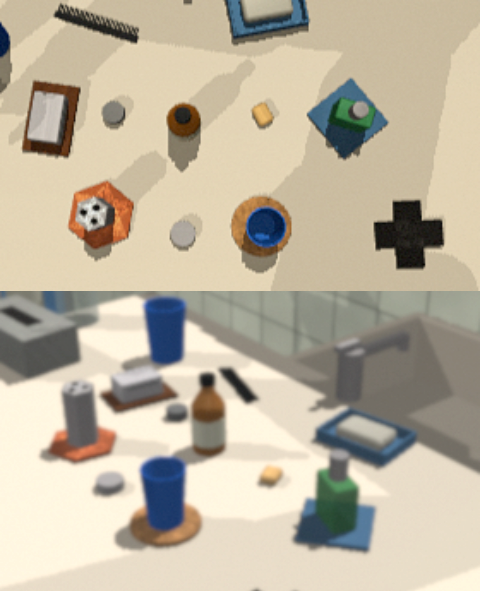

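```bash
python3 -c "
from station import ctrl
print(ctrl.hand_in())"
```

```text
the job is handed in; nothing more can be done
None
```

All four objects stand upright on their own mats, within about 4 mm of centre by the camera, with the box's long side along its mat's. The plus-shaped mat is empty, the amber bottle has not moved, and I handed the job in at about 50 s of the 144 s allowed; no verdict was shown.

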